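# Pack the dessert jars into the cook-and-carry pot and lock its lid

## Task

Pack all the small glass dessert jars standing on the grey drying mat into the cook-and-carry pot for the trip: swing its two latches fully open, lay the lid on the wooden chopping board, and stand every jar upright on the floor of the pot. Then put the lid back on and swing both latches fully home over it, so that it is drawn down tight on its seal at both ends. The jars are thin glass, so grip them lightly and set them down without dropping them, and leave everything else on the worktop where it stands.

Things in the scene. Friction and masses are not known exactly. Their poses are not given: they have to be found in the camera images.
- cooker: cook-and-carry pot, fixed: oblong steel jacket 190 (x) by 274 mm (y), cream stoneware liner, walls 12 mm, inside 166 by 250 mm; inner floor 30 mm, rim 112 mm above its underside. Origin: centre of the underside; y along its length to the left latch; the knob on its front looks to -x. A black handle shelf juts 51 mm from each end with a latch on it; on the rim at each end a springy seal 6 mm high
- lid: lid, about 0.45 kg: glass in a steel rim, 186 (x) by 268 (y) by 6 mm; a skirt below drops 12 mm into the mouth with 3 mm play all round; ears at the y ends reach 153 mm from the centre. Origin: centre of the rim's underside. Origin over the pot's underside: 113 mm tight, 118 resting free on the seal, over 123 if the skirt is not in. On a board: 12 mm over it
- lid_handle (a point): middle of the lid's black handle bar, 38 mm above the lid's origin; the bar is 14 mm thick (x), 96 mm long (y), 12 mm high, on two feet 74 mm apart, with 26 mm of air under it
- latch_left (a joint): turn of the cam latch at the left (pot's +y) end about its upright pivot, rad: 0 = home (lever lies inward across the lid's ear), 1.57 = fully open (lever points to the pot's -x, clear of the lid). Starts home. Closing, a ramp draws the lid's ear down 5 mm over the last 60 degrees, taking up to 10 N at the lever's tip. Stops at both ends; it stays where it is left
- latch_right (a joint): turn of the cam latch at the right (pot's -y) end about its upright pivot, rad: 0 = home (lever lies inward across the lid's ear), 1.57 = fully open (lever points to the pot's -x, clear of the lid). Starts home. Closing, a ramp draws the lid's ear down 5 mm over the last 60 degrees, taking up to 10 N at the lever's tip. Stops at both ends; it stays where it is left
- latch_left_grip (a point): grip point on the left latch's black lever, 58 mm from the pivot, at mid height of the lever; the lever is 12 mm thick, 14 mm high (145 to 159 mm above the worktop), and reaches 72 mm from the pivot; the steel cam below it reaches to 48 mm from the pivot and up to 137 mm above the worktop
- latch_right_grip (a point): grip point on the right latch's black lever, 58 mm from the pivot, at mid height of the lever; the lever is 12 mm thick, 14 mm high (145 to 159 mm above the worktop), and reaches 72 mm from the pivot; the steel cam below it reaches to 48 mm from the pivot and up to 137 mm above the worktop
- latch_left_pivot (a point): on the left latch's vertical pivot axis, at the height of the lever; it lies at pot x = 0, y = +174 mm, and stays fixed to the pot
- latch_right_pivot (a point): on the right latch's vertical pivot axis, at the height of the lever; it lies at pot x = 0, y = -174 mm, and stays fixed to the pot
- board: wooden chopping board, 300 (x) by 240 (y) by 18 mm, fixed, empty; origin at the centre of its underside
- mat: grey silicone drying mat, 280 (x) by 230 (y) by 3 mm, fixed, the jars stand on it; origin at the centre of its underside
- jar1: small filled dessert jar of thin clear glass with cream filling and a flat brass-coloured lid, a plain cylinder 50 mm across and 64 mm tall, 0.13 to 0.22 kg; origin at the centre of its underside, z up. Two to four are present. Thin glass: a finger pad must not press on it with more than 50 N (20 to 30 N is plenty)
- jar2: small filled dessert jar of thin clear glass with cream filling and a flat brass-coloured lid, a plain cylinder 50 mm across and 64 mm tall, 0.13 to 0.22 kg; origin at the centre of its underside, z up. Two to four are present. Thin glass: a finger pad must not press on it with more than 50 N (20 to 30 N is plenty)
- jar3: small filled dessert jar of thin clear glass with cream filling and a flat brass-coloured lid, a plain cylinder 50 mm across and 64 mm tall, 0.13 to 0.22 kg; origin at the centre of its underside, z up. Two to four are present. Thin glass: a finger pad must not press on it with more than 50 N (20 to 30 N is plenty)
- jar4: small filled dessert jar of thin clear glass with cream filling and a flat brass-coloured lid, a plain cylinder 50 mm across and 64 mm tall, 0.13 to 0.22 kg; origin at the centre of its underside, z up. Two to four are present. Thin glass: a finger pad must not press on it with more than 50 N (20 to 30 N is plenty)
- mug: white mug, 80 mm across, 95 mm tall, not part of the job
- bowl: blue bowl, 110 mm across, 50 mm tall, not part of the job
- spoon: wooden spoon, 240 mm long, not part of the job
- mill: dark wooden pepper mill, 56 mm across, 170 mm tall, not part of the job
- oil: oil bottle of green glass, 60 mm across, 210 mm tall, not part of the job
- tin: food tin with a paper label, 74 mm across, 110 mm tall, not part of the job
- pickles: large pickle jar of green glass, 72 mm across, 125 mm tall, not part of the job
Not all that is in view belongs to the job. Leave any blue or pink look-alike of the jar3 alone. Leave any blue or orange look-alike of the jar2 alone.

How it is judged:
By the outcome, as a careful person would: the job done as asked, in the order asked, and still so for the second after the job is handed in, with the robot touching nothing.
Of jar1, jar2, jar3, jar4 only 2 to 4 are there at a start; the rules pass over those that are not, and their reading is None.
At some moment in a run one of jar1, jar2, jar3, jar4 may be knocked a few centimetres aside while the robot is not near it.
It also fails if it takes over 210 s, if anything falls off the work surface, if the arm or the gripper's body presses on something with over 40 N, if the wrist force passes 120 N, or if a joint passes its speed limit or range.

## Robot

A 6-joint arm with a two-finger parallel gripper is mounted at the origin on the work surface. World frame = base frame: x ahead of the robot, y to its left, z up, the work surface at z = 0. Lengths are in m, angles in degrees, forces in N, time in s.
With the tool pointing down it reaches from about 0.35 to 0.875 m from the base axis. Payload 4.2 kg.
Tool frame: the origin (TCP) lies at the centre of the arm's flange, where the gripper is bolted on; the fingertips stand 182 mm ahead of it and the grasp point (between the pads) lies 164 mm ahead of it (r.nose_length is the distance from the TCP to the fingertips, in m); z points along the fingers, y is the line along which they close (so a half turn about z gives the same grasp; the last joint's range is limited). The gripper opens to 87 mm and grips with 3 to 60 N. Pads are 19 mm wide; open, the fingers measure 117 mm over their backs; the gripper's body (75 mm by 190 mm) begins 51 mm behind the grasp point.
Start: joints at [-59.954, 22.042, 0.453, 0, -68.411, -14.817], TCP at [0.164, -0.603, 0.405] pointing down, gripper open.
Joint ranges: [-179.83, 179.83], [-69.29, 118.12], [-61.27, 80.66], [-181.25, 117.63], [-171.15, -9.14], [-177.46, 177.46]. Speed limits (degrees/s): [159.86, 159.86, 180, 180, 180, 180].

## Interface

Orientations are given as a 3x3 rotation matrix whose columns are the frame's x, y, z axes.
In Python, from station import r, vision gives the robot as it stands. The module is installed in compiled form; this text tells all that it offers.
- The arm moves only by the shell command python3 -m creep 'ROWS'. ROWS is JSON, a list of rows, each a list of 7 numbers: the opening, from -1 (shut) to 1 (fully open), then the shift along the tool's x, y, z in mm, then the turn, a rotation vector about the tool's x, y, z in degrees. A call has 1 to 8 rows; each row is the pose to reach, as a shift and turn from the pose commanded when the call began, along the tool's axes at that moment; what a row does not reach only later rows make up. A row lasts 1/12 s, in which the tool goes at most 41.7 mm and 7.16 degrees, less where a joint would pass 70% of its speed; a pose out of reach is approached as far as the arm can. A call with a gripper value outside its range is refused whole. The fingers move at their own pace and stop on an object; the grip force is fixed at half the most. Time passes only in rows, so rows that repeat a pose let the fingers close. It gives the time, the measured TCP pose, the force, the opening and the grip force at its end, in the units of the state.
- r.sense(): the state, without advancing time (a new reading comes with each control period).
- vision.capture(name): name is "side" or "top"; returns (picture, depth): 420x560x3 uint8, red, green, blue; 420x560 float32, m along the optical axis (not along the pixel's ray), 0 where there is no reading.
- vision.camera_model(name): a dict with "vertical_fov" (degrees; the focal length in pixels is half the picture's height over the tangent of half this angle, whatever the lens; pixels are square), "cx", "cy" (the principal point, pixels), "distortion" ([k1, k2, p1, p2, k3] as OpenCV has them; the pictures are not rectified), "extrinsics" (4x4, takes a point from camera to world coordinates). Camera axes: x right, y down, z forward; pixel columns grow to the right and rows downward; lengths in m; the calibration is good to about 2 mm. A picture is of the moment at which its call begins. camera_model takes no time and is no camera call.
- r.finish_job(): hands the job in; it is judged then, once.
Trained networks look in the newest picture that a camera, given by its name, has taken for a name from the list of things; names that differ only in an ending like _2 or _b are one class to them, and where a whole thing is asked for, a point or a joint stands for the part that bears it (a point fixed in the world has none). Each returns a list of dicts, best first, with "conf" (0 to 1); they miss things now and then, are a little off and sometimes report something else, mostly with a low value. They report only what shows in the picture. A call takes as long as a camera call. They do not tell look-alikes from the thing itself.
- vision.find_in(camera, thing): "uv" ([column, row] in pixels, amid what is visible of it).
- vision.cut_out(camera, thing): "region" (420x560 bool, what is visible of it) and "uv" ([column, row] in pixels, amid what is visible of it).
The state is a dict: "time_s": time; "joints": joint angles; "joint_velocities": joint speeds; "effort": joint torques, N m; "tcp_pos": TCP position; "ee_rot": TCP orientation; "wrist_force": force on the tool from outside, world axes, zero at the start; "moment": the same for the moment, N m; "gripper_width": opening from 0.0 (shut) to 1.0 (fully open); "gripper_force": force on a finger pad.
Only numpy, scipy, OpenCV 4.12 (cv2) and the standard library are available. Lean on these libraries where they do the work, as an engineer would, in place of code of your own. Each camera call takes 0.05 s, during which the arm holds its last target. There are 200 camera calls.

## Working session

There is one attempt and no reset: what is moved stays moved. The work goes in short steps, Python scripts to look and compute and a shell command to move; the robot and the scene stay as the last step left them, time stands still between calls to the robot, and variables do not carry over. Pictures are saved under pics/ and viewed, at most 14 in all, crops included, and the job is handed in when it is done.

```bash
mkdir -p pics; cat > h.py <<'E'
from station import r, vision
import numpy as np, cv2
def K(n):
    m=vision.camera_model(n); f=210/np.tan(np.radians(m["vertical_fov"]/2))
    return np.array([[f,0,m["cx"]],[0,f,m["cy"]],[0,0,1.]]),np.array(m["distortion"],float),np.array(m["extrinsics"])
def cloud(n,depth,mask=None):
    k,d,T=K(n)
    v,u=np.nonzero((depth>0)&(mask if mask is not None else True))
    p=cv2.undistortPoints(np.c_[u,v].astype(np.float32)[:,None],k,d)[:,0]
    z=depth[v,u]; P=np.c_[p*z[:,None],z]
    return P@T[:3,:3].T+T[:3,3], np.c_[u,v]
def ray(n,uv,z):
    k,d,T=K(n); p=cv2.undistortPoints(np.array([[uv]],np.float32),k,d)[0,0]
    D=T[:3,:3]@np.r_[p,1]; o=T[:3,3]; return o+D*(z-o[2])/D[2]
def save(n,img): cv2.imwrite("pics/"+n,img[...,::-1])
E
python3 - <<'E'
from h import *
np.set_printoptions(precision=4,suppress=True)
for n in("top","side"):
    im,d=vision.capture(n); save(n+"0.png",im); np.savez(n+"0.npz",im=im,d=d)
    print(n,K(n)[2])
    for t in["cooker","lid","lid_handle","latch_left_grip","latch_right_grip","latch_left_pivot","latch_right_pivot","board","mat","jar1"]:
        for c in vision.cut_out(n,t)[:6]:
            P,_=cloud(n,d,c["region"]); 
            print(t,round(c["conf"],2),np.round(c["uv"]),len(P), np.median(P,0) if len(P) else "", (np.percentile(P,2,0),np.percentile(P,98,0)) if len(P) else "")
print(r.sense())
E
```

```text
top [[ 0.0216 -0.9958  0.0894  0.4409]
 [-0.9998 -0.0211  0.0059 -0.0534]
 [-0.004  -0.0895 -0.996   1.107 ]
 [ 0.      0.      0.      1.    ]]
cooker 0.57 [317. 186.] 1629 [ 0.5607 -0.0573  0.1182] (array([ 0.4667, -0.2121,  0.0015]), array([0.6159, 0.1544, 0.1631]))
lid_handle 0.59 [272. 188.] 7861 [ 0.5632 -0.0272  0.1188] (array([ 0.4747, -0.1542,  0.115 ]), array([0.6572, 0.0978, 0.1553]))
latch_left_grip 0.98 [208. 193.] 316 [0.5506 0.1195 0.1563] (array([0.5378, 0.0835, 0.1279]), array([0.575 , 0.1514, 0.1638]))
latch_right_grip 0.84 [334. 181.] 421 [ 0.5826 -0.1737  0.1552] (array([ 0.5718, -0.2098,  0.1044]), array([ 0.6107, -0.1334,  0.1635]))
latch_right_grip 0.71 [411. 194.] 435 [ 0.5629 -0.3879  0.0655] (array([ 0.5409, -0.4161,  0.0029]), array([ 0.5879, -0.3701,  0.0706]))
latch_right_grip 0.23 [211. 191.] 407 [0.551  0.1194 0.1555] (array([0.5375, 0.0772, 0.1267]), array([0.5772, 0.1537, 0.1638]))
latch_left_pivot 0.91 [278. 227.] 1665 [ 0.5578 -0.0422  0.1095] (array([ 0.4646, -0.2121,  0.0002]), array([0.6137, 0.1543, 0.1631]))
latch_right_pivot 0.93 [280. 228.] 16
[... 4011 characters left out ...]
))
jar1 0.64 [398. 190.] 391 [ 0.297  -0.3438  0.0502] (array([ 0.2752, -0.3802, -0.0019]), array([ 0.3217, -0.3323,  0.065 ]))
{'time_s': 1.1, 'joints': array([-59.9545,  22.0419,   0.4524,   0.0015, -68.4113, -14.8174]), 'joint_velocities': array([-0.0071,  0.0414,  0.0053,  0.0142,  0.0579,  0.0178]), 'effort': array([  0.0001, -39.0478,  18.7627,   4.2243,   0.0156,  -0.    ]), 'tcp_pos': array([ 0.1642, -0.603 ,  0.4048]), 'ee_rot': array([[-0.9649, -0.2627, -0.    ],
       [-0.2627,  0.9649, -0.    ],
       [ 0.    ,  0.    , -1.    ]]), 'wrist_force': array([0.5913, 0.0183, 0.3204]), 'moment': array([0.0853, 0.0022, 0.0105]), 'gripper_force': 0.0, 'gripper_width': 0.998276508693328}
```

View pics/top0.png

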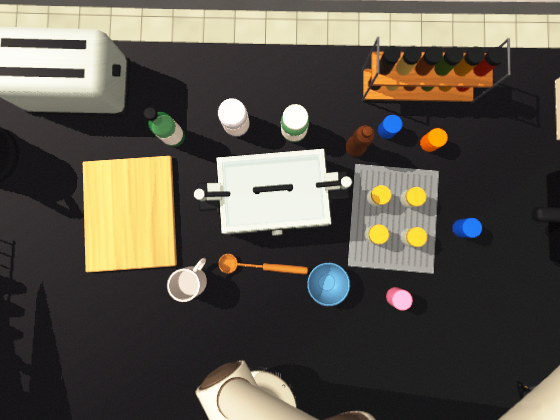

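View pics/side0.png

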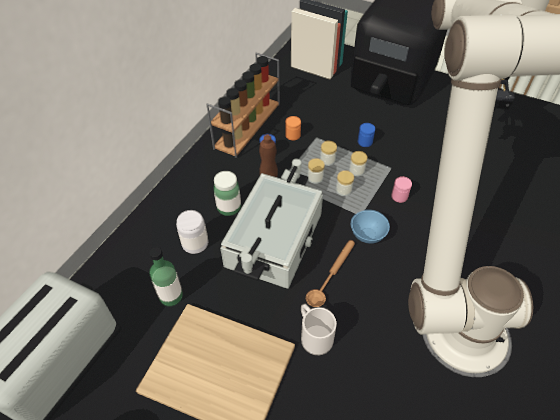

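```bash
python3 - <<'E'
from h import *
np.set_printoptions(precision=4,suppress=True)
z=np.load("top0.npz"); P,uv=cloud("top",z["d"])
Q,uq=cloud("side",np.load("side0.npz")["d"])
# lid top plane rect; latch levers; handle
for nm,A in(("top",P),("side",Q)):
    for what,x0,x1,y0,y1,z0,z1 in[("lever_l",.48,.65,.06,.20,.153,.17),("lever_r",.48,.65,-.26,-.10,.153,.17),("handle",.5,.63,-.09,.04,.144,.165),("lid",.4,.72,-.22,.16,.111,.128)]:
        s=A[(A[:,0]>x0)&(A[:,0]<x1)&(A[:,1]>y0)&(A[:,1]<y1)&(A[:,2]>z0)&(A[:,2]<z1)]
        if len(s)>5:
            c=cv2.minAreaRect((s[:,:2]*1000).astype(np.float32)); print(nm,what,len(s),np.round(c[0],1),np.round(c[1],1),round(c[2],1),s[:,2].mean())
im=z["im"]
for c in [(.4612,-.3867),(.4609,-.2928),(.5651,-.3003),(.5629,-.3887),(.4880,-.5274),(.7497,-.3297),(.7161,-.4456)]:
    m=(np.hypot(P[:,0]-c[0],P[:,1]-c[1])<.045)&(P[:,2]>.055)&(P[:,2]<.08)
    s=P[m]; 
    if len(s)<20: print(c,len(s));continue
    cc=cv2.minEnclosingCircle((s[:,:2]*1000).astype(np.float32)); print(c,len(s),np.round(cc[0],1),round(cc[1],1),s[:,2].mean(),np.median(im[uv[m][:,1],uv[m][:,0]],0))
s=P[(P[:,2]<.007)&(P[:,2]>.0)]
E
```

```text
top lever_l 224 [550.7 115.5] [23.7 82.1] 2.9 0.15913926305881826
top lever_r 222 [ 582.6 -171.2] [23.9 82.6] 4.9 0.15938450393951747
top handle 241 [567.  -27.9] [14.6 93.4] 6.1 0.15590260824097826
top lid 7768 [564.9 -21.7] [247.3 333. ] 21.5 0.11873828255835328
side lever_l 179 [550.1 115.8] [25.6 84.9] 7.8 0.15813638747576736
side lever_r 113 [ 577.  -172.1] [23.6 84.6] 10.4 0.15800813870645164
side handle 168 [563.2 -29.3] [16.1 97.1] 7.9 0.15435405684640835
side lid 5177 [562.8 -21.6] [252.7 343.8] 22.8 0.11766843895801724
(0.4612, -0.3867) 318 [ 461.  -395.1] 25.1 0.06630194011379041 [252. 225.  58.]
(0.4609, -0.2928) 316 [ 466.  -299.2] 25.4 0.06636418777615871 [252. 227.  59.]
(0.5651, -0.3003) 308 [ 567.9 -304.8] 25.4 0.06616562473923435 [251. 223.  57.]
(0.5629, -0.3887) 317 [ 564.2 -394.3] 25.5 0.06605409598228332 [251. 223.  57.]
(0.488, -0.5274) 321 [ 488.6 -537.4] 25.2 0.06343583772284964 [ 35. 124. 245.]
(0.7497, -0.3297) 296 [ 754.8 -334.4] 25.3 0.06335401657647223 [ 33. 122. 245.]
(0.7161, -0.4456) 306 [ 721.3 -452.4] 26.2 0.06350061905629859 [255. 168.   0.]
```

The top picture shows the pot at about px (272,188) and four brass-lidded jars on the mat at (381,195), (416,197), (379,234) and (417,237). The blue, orange and pink ones off the mat are look-alikes. The side picture agrees.

```bash
cat >> h.py <<'E'
YAW=np.radians(5.87); C=np.array([565.2,-28.0])
X=np.array([np.cos(YAW),np.sin(YAW)]); Y=np.array([-np.sin(YAW),np.cos(YAW)])
def pot2w(x,y): return C+x*X+y*Y
def w2pot(p): d=np.asarray(p)[:2]-C; return np.array([d@X,d@Y])
def go(x,y,z,psi):
    "shift (mm) and turn about tool z from the pose now, to TCP x,y,z (mm) with tool y at yaw psi"
    s=r.sense(); R=s["ee_rot"]; p=s["tcp_pos"]*1000
    now=np.degrees(np.arctan2(R[1,1],R[0,1])); t=-((psi-now+180)%360-180)
    return np.round(R.T@(np.array([x,y,z])-p),1), round(t,1)
def st():
    s=r.sense(); R=s["ee_rot"]; p=s["tcp_pos"]*1000
    print("t",round(s["time_s"],1),"pot",np.round(w2pot(p),1),"z",round(p[2],1),"psi",round(np.degrees(np.arctan2(R[1,1],R[0,1]))%360,1),"down",np.round(R[2],3),"F",np.round(s["wrist_force"],1),"w",round(s["gripper_width"]*87,1),"gf",round(s["gripper_force"],1),"j6",round(s["joints"][5]))
E
python3 -m creep '[[1,-240,240,0,0,0,-40],[1,-240,240,0,0,0,-40],[1,-240,240,0,0,0,-40],[1,-240,240,0,0,0,-40],[1,-240,240,0,0,0,-40],[1,-240,240,0,0,0,-40],[1,-240,240,0,0,0,-40],[1,-240,240,0,0,0,-40]]'
python3 - <<'E'
from h import *
st(); print(go(*pot2w(0,116),405,185.87))
E
```

```text
time_s: 1.77
tcp_pos: [0.3301, -0.3118, 0.4051]
ee_rot: [[-0.57, -0.821, 0.001], [-0.821, 0.57, -0.0], [-0.0, -0.001, -1.0]]
wrist_force: [1.1, -0.7, 0.6]
gripper_width: 1.0
gripper_force: 0.0
t 1.8 pot [-262.9 -258.3] z 405.1 psi 145.2 down [-0.    -0.001 -1.   ] F [ 1.1 -0.7  0.6] w 87.0 gf 0.0 j6 -12
(array([-4.553e+02,  4.430e+01,  1.000e-01]), np.float64(-40.6))
```

```bash
python3 -m creep '[[0,-300,29,0,0,0,-40.6],[0,-300,29,0,0,0,-40.6],[0,-300,29,0,0,0,-40.6],[0,-300,29,0,0,0,-40.6],[0,-300,29,0,0,0,-40.6],[0,-300,29,0,0,0,-40.6],[0,-300,29,0,0,0,-40.6],[0,-300,29,0,0,0,-40.6]]' >/dev/null
python3 -m creep '[[0,-127,-90,0,0,0,0],[0,-127,-90,0,0,0,0],[0,-127,-90,0,0,0,0],[0,-127,-90,0,0,0,0],[0,-127,-90,0,0,0,0],[0,-127,-90,0,0,0,0]]' >/dev/null
python3 - <<'E'
from h import *
st(); print(go(*pot2w(0,116),405,185.87))
E
```

```text
t 2.9 pot [  0.7 114.6] z 404.1 psi 185.9 down [ 0.     0.001 -1.   ] F [-0.5 -0.6 -0.7] w 43.5 gf 0.0 j6 -19
(array([-1.4,  0.7, -0.9]), np.float64(0.1))
```

```bash
python3 -m creep '[[-0.2,-1.4,0.7,40,0,0,0],[-0.2,-1.4,0.7,80,0,0,0],[-0.2,-1.4,0.7,80,0,0,0],[-0.2,-1.4,0.7,80,0,0,0],[-1,-1.4,0.7,80,0,0,0],[-1,-1.4,0.7,80,0,0,0],[-1,-1.4,0.7,80,0,0,0],[-1,-1.4,0.7,80,0,0,0]]'
python3 -m creep '[[-1,0,0,0,0,0,0],[-1,0,0,0,0,0,0],[-1,0,0,0,0,0,0],[-1,0,0,0,0,0,0]]' >/dev/null
python3 - <<'E'
from h import *
st()
E
```

```text
time_s: 3.6
tcp_pos: [0.5525, 0.0858, 0.3265]
ee_rot: [[0.101, -0.995, 0.001], [-0.995, -0.101, 0.0], [-0.0, -0.001, -1.0]]
wrist_force: [-3.6, -0.2, 2.4]
gripper_width: 0.184
gripper_force: 1.7
t 3.9 pot [ -0.6 114.6] z 326.0 psi 185.9 down [ 0.001 -0.001 -1.   ] F [-2.7 -1.8  6.4] w 11.7 gf 29.9 j6 -20
```

```bash
python3 -m creep '[[-1,-0.3,6.2,0,0,0,6],[-1,-1.3,12.3,0,0,0,12],[-1,-2.9,18.4,0,0,0,18],[-1,-5.1,24.2,0,0,0,24],[-1,-8,29.7,0,0,0,30],[-1,-11.3,34.9,0,0,0,36],[-1,-15.3,39.7,0,0,0,42],[-1,-19.7,44.1,0,0,0,48]]'
python3 -m creep '[[-1,-0.3,6.2,0,0,0,6],[-1,-1.3,12.3,0,0,0,12],[-1,-2.9,18.4,0,0,0,18],[-1,-5.1,24.2,0,0,0,24],[-1,-8,29.7,0,0,0,30],[-1,-11.3,34.9,0,0,0,36],[-1,-15.3,39.7,0,0,0,42],[-1,-15.3,39.7,0,0,0,42]]'
python3 - <<'E'
from h import *
st()
E
```

```text
time_s: 4.6
tcp_pos: [0.5073, 0.1012, 0.3259]
ee_rot: [[-0.675, -0.738, 0.003], [-0.738, 0.675, 0.0], [-0.002, -0.002, -1.0]]
wrist_force: [0.6, -3.1, 3.5]
gripper_width: 0.135
gripper_force: 29.9
time_s: 5.27
tcp_pos: [0.4889, 0.1387, 0.3259]
ee_rot: [[-0.995, -0.101, 0.004], [-0.101, 0.995, -0.003], [-0.003, -0.004, -1.0]]
wrist_force: [3.6, -9.0, 3.3]
gripper_width: 0.14
gripper_force: 30.0
t 5.3 pot [-58.8 173.6] z 325.9 psi 95.8 down [-0.003 -0.004 -1.   ] F [ 3.6 -9.   3.3] w 12.2 gf 30.0 j6 -119
```

```bash
python3 -m creep '[[-1,0,1.5,0,0,0,0],[-1,0,3,0,0,0,1],[-1,0,3,0,0,0,1],[-1,0,3,0,0,0,1]]'
python3 -m creep '[[-0.2,0,-2,0,0,0,0],[-0.2,0,-2,0,0,0,0],[-0.2,0,-2,0,0,0,0],[-0.2,0,-2,0,0,0,0],[-0.2,0,-2,-40,0,0,0],[-0.2,0,-2,-80,0,0,0],[-0.2,0,-2,-80,0,0,0]]'
python3 - <<'E'
from h import *
st(); print(go(*pot2w(0,-116),405,185.87))
E
```

```text
time_s: 5.6
tcp_pos: [0.489, 0.1396, 0.3259]
ee_rot: [[-0.996, -0.087, 0.003], [-0.087, 0.996, -0.007], [-0.002, -0.007, -1.0]]
wrist_force: [7.9, -16.4, 1.5]
gripper_width: 0.133
gripper_force: 30.2
time_s: 6.18
tcp_pos: [0.4893, 0.1414, 0.4128]
ee_rot: [[-0.996, -0.087, 0.015], [-0.087, 0.996, 0.006], [-0.015, 0.005, -1.0]]
wrist_force: [0.9, 0.6, 1.2]
gripper_width: 0.395
gripper_force: 0.0
t 6.2 pot [-58.1 176.3] z 412.8 psi 95.0 down [-0.015  0.005 -1.   ] F [0.9 0.6 1.2] w 34.4 gf 0.0 j6 -120
(array([ -62.6, -291.4,    7.3]), np.float64(-90.9))
```

```bash
python3 -m creep '[[-0.2,-31,-146,7,0,0,-45],[-0.2,-31,-146,7,0,0,-45],[-0.2,-31,-146,7,0,0,-45],[-0.2,-31,-146,7,0,0,-45],[-0.2,-31,-146,7,0,0,-45],[-0.2,-31,-146,7,0,0,-45],[-0.2,-31,-146,7,0,0,-45]]'>/dev/null
python3 -m creep '[[-0.2,81,-125,0,0,0,-45.9],[-0.2,81,-125,0,0,0,-45.9],[-0.2,81,-125,0,0,0,-45.9],[-0.2,81,-125,0,0,0,-45.9],[-0.2,81,-125,0,0,0,-45.9],[-0.2,81,-125,0,0,0,-45.9],[-0.2,81,-125,0,0,0,-45.9],[-0.2,81,-125,0,0,0,-45.9]]'>/dev/null
python3 - <<'E'
from h import *
st(); print(go(*pot2w(0,-116),405,185.87))
E
```

```text
t 7.4 pot [  -2.9 -117.4] z 397.3 psi 185.8 down [-0. -0. -1.] F [0.7 0.2 0.8] w 34.8 gf 0.0 j6 4
(array([-1.4, -2.9, -7.7]), np.float64(-0.1))
```

```bash
python3 -m creep '[[-0.2,-1.4,-2.9,0,0,0,0],[-0.2,-1.4,-2.9,40,0,0,0],[-0.2,-1.4,-2.9,72,0,0,0],[-0.2,-1.4,-2.9,72,0,0,0],[-1,-1.4,-2.9,72,0,0,0],[-1,-1.4,-2.9,72,0,0,0],[-1,-1.4,-2.9,72,0,0,0],[-1,-1.4,-2.9,72,0,0,0]]'
python3 -m creep '[[-1,0,0,0,0,0,0],[-1,0,0,0,0,0,0],[-1,0,0,0,0,0,0],[-1,0,0,0,0,0,0]]' >/dev/null
python3 - <<'E'
from h import *
st()
E
```

```text
time_s: 8.1
tcp_pos: [0.5774, -0.1434, 0.3281]
ee_rot: [[0.1, -0.995, 0.004], [-0.995, -0.1, -0.0], [0.001, -0.004, -1.0]]
wrist_force: [-0.7, -0.6, 0.2]
gripper_width: 0.185
gripper_force: 0.0
t 8.4 pot [   0. -116.] z 327.6 psi 185.8 down [ 0.001 -0.003 -1.   ] F [-1.2  1.5  7.1] w 11.8 gf 30.0 j6 4
```

```bash
python3 -m creep '[[-1,0.3,6.1,0,0,0,-6],[-1,1.3,12.1,0,0,0,-12],[-1,2.8,17.9,0,0,0,-18],[-1,5,23.6,0,0,0,-24],[-1,7.8,29,0,0,0,-30],[-1,11.1,34.1,0,0,0,-36],[-1,14.9,38.8,0,0,0,-42],[-1,19.2,43.1,0,0,0,-48]]'>/dev/null
python3 -m creep '[[-1,0.3,6.1,0,0,0,-6],[-1,1.3,12.1,0,0,0,-12],[-1,2.8,17.9,0,0,0,-18],[-1,5,23.6,0,0,0,-24],[-1,7.8,29,0,0,0,-30],[-1,11.1,34.1,0,0,0,-36],[-1,14.9,38.8,0,0,0,-42],[-1,14.9,38.8,0,0,0,-42]]'
python3 -m creep '[[-1,0,1.5,0,0,0,0],[-1,0,3,0,0,0,-1],[-1,0,3,0,0,0,-1],[-1,0,3,0,0,0,-1]]'
python3 - <<'E'
from h import *
st()
E
```

```text
time_s: 9.77
tcp_pos: [0.5249, -0.2081, 0.3275]
ee_rot: [[0.995, 0.102, 0.002], [0.102, -0.995, -0.001], [0.002, 0.001, -1.0]]
wrist_force: [-2.5, -2.3, 5.2]
gripper_width: 0.137
gripper_force: 30.0
time_s: 10.1
tcp_pos: [0.525, -0.209, 0.3274]
ee_rot: [[0.993, 0.116, 0.001], [0.116, -0.993, 0.002], [0.002, -0.002, -1.0]]
wrist_force: [-3.1, 7.7, 8.7]
gripper_width: 0.135
gripper_force: 30.1
t 10.1 pot [ -58.5 -176. ] z 327.4 psi 276.6 down [ 0.002 -0.002 -1.   ] F [-3.1  7.7  8.7] w 11.8 gf 30.1 j6 102
```

```bash
python3 -m creep '[[-1,0,2,0,0,0,0],[-1,0,2,0,0,0,0],[-1,0,2,0,0,0,0]]'
python3 -m creep '[[-0.2,0,-4,0,0,0,0],[-0.2,0,-4,0,0,0,0],[-0.2,0,-4,0,0,0,0],[-0.2,0,-4,0,0,0,0],[-0.2,0,-4,-40,0,0,0],[-0.2,0,-4,-80,0,0,0],[-0.2,0,-4,-80,0,0,0]]'
python3 - <<'E'
from h import *
st(); s,t=go(*pot2w(0,0),400,185.87);print(s,t)
h=np.radians(45); v=s[:2]/2; print(v, np.array([v[0]*np.cos(h)+v[1]*np.sin(h), -v[0]*np.sin(h)+v[1]*np.cos(h)]))
im,d=vision.capture("top"); save("top1.png",im)
E
```

```text
time_s: 10.35
tcp_pos: [0.5251, -0.2097, 0.3273]
ee_rot: [[0.993, 0.116, 0.001], [0.116, -0.993, 0.005], [0.001, -0.005, -1.0]]
wrist_force: [-4.6, 14.5, 11.2]
gripper_width: 0.131
gripper_force: 30.1
time_s: 10.93
tcp_pos: [0.5267, -0.2091, 0.414]
ee_rot: [[0.993, 0.118, 0.015], [0.118, -0.993, -0.005], [0.014, 0.007, -1.0]]
wrist_force: [2.7, 0.1, 2.6]
gripper_width: 0.396
gripper_force: 0.0
t 10.9 pot [ -56.9 -176.2] z 414.0 psi 276.8 down [ 0.014  0.007 -1.   ] F [2.7 0.1 2.6] w 34.4 gf 0.0 j6 102
[  59.5 -175.4   13.6] 90.9
[ 29.75 -87.7 ] [-40.97683797 -83.04969145]
```

View pics/top1.png

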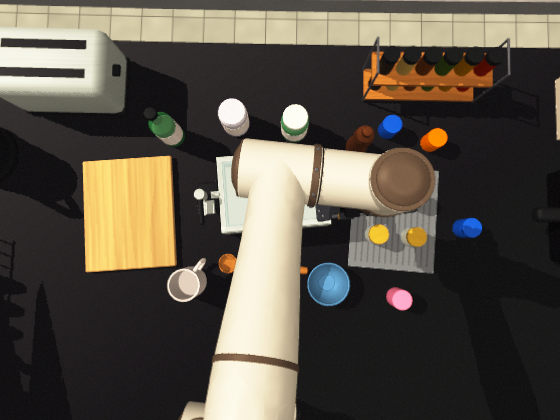

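The left lever now points forward at px (208,208). The arm hides the right one, but its stop force was reached. Next is the lid.

```bash
python3 -m creep '[[-0.2,30,-88,14,0,0,45],[-0.2,30,-88,14,0,0,45],[-0.2,30,-88,14,0,0,45],[-0.2,30,-88,14,0,0,45],[-0.2,30,-88,14,0,0,45],[-0.2,30,-88,14,0,0,45],[-0.2,30,-88,14,0,0,45]]'>/dev/null
python3 -m creep '[[-0.2,-41,-83,0,0,0,45.9],[-0.2,-41,-83,0,0,0,45.9],[-0.2,-41,-83,0,0,0,45.9],[-0.2,-41,-83,0,0,0,45.9],[-0.2,-41,-83,0,0,0,45.9],[-0.2,-41,-83,0,0,0,45.9],[-0.2,-41,-83,0,0,0,45.9],[-0.2,-41,-83,0,0,0,45.9]]'>/dev/null
python3 - <<'E'
from h import *
st(); print(go(*pot2w(0,0),320,185.87))
E
```

```text
t 12.2 pot [-1.5  1.4] z 390.5 psi 185.7 down [ 0.     0.002 -1.   ] F [ 0.1 -0.9  0.1] w 35.2 gf 0.0 j6 -8
(array([ 1.4, -1.6, 70.5]), np.float64(-0.1))
```

```bash
python3 -m creep '[[-0.2,1.4,-1.6,0,0,0,0],[-0.2,1.4,-1.6,40,0,0,0],[-0.2,1.4,-1.6,71,0,0,0],[-0.2,1.4,-1.6,71,0,0,0],[-1,1.4,-1.6,71,0,0,0],[-1,1.4,-1.6,71,0,0,0],[-1,1.4,-1.6,71,0,0,0],[-1,1.4,-1.6,71,0,0,0]]'
python3 -m creep '[[-1,0,0,0,0,0,0],[-1,0,0,0,0,0,0],[-1,0,0,0,0,0,0],[-1,0,0,0,0,0,0]]' >/dev/null
python3 - <<'E'
from h import *
st()
E
python3 -m creep '[[-1,0,0,-10,0,0,0],[-1,0,0,-20,0,0,0],[-1,0,0,-40,0,0,0],[-1,0,0,-80,0,0,0],[-1,0,0,-110,0,0,0],[-1,0,0,-140,0,0,0],[-1,0,0,-140,0,0,0]]'
python3 - <<'E'
from h import *
st()
im,d=vision.capture("side"); save("side1.png",im)
for a in (185.87,275): print(a,go(508,363,460,a))
E
```

```text
time_s: 12.9
tcp_pos: [0.566, -0.0277, 0.3229]
ee_rot: [[0.102, -0.995, 0.004], [-0.995, -0.102, 0.001], [-0.0, -0.004, -1.0]]
wrist_force: [0.7, -0.3, 0.5]
gripper_width: 0.181
gripper_force: 1.1
t 13.2 pot [0.6 0.2] z 321.8 psi 185.9 down [ 0.    -0.002 -1.   ] F [0.1 0.8 4.1] w 13.7 gf 30.0 j6 -8
time_s: 13.82
tcp_pos: [0.5659, -0.0281, 0.4682]
ee_rot: [[0.102, -0.995, 0.013], [-0.995, -0.102, 0.0], [0.001, -0.013, -1.0]]
wrist_force: [1.4, -0.6, -2.2]
gripper_width: 0.157
gripper_force: 30.0
t 13.8 pot [ 0.7 -0.1] z 468.2 psi 185.9 down [ 0.001 -0.013 -1.   ] F [ 1.4 -0.6 -2.2] w 13.7 gf 30.0 j6 -8
185.87 (array([-394.6,   17.4,    4.6]), np.float64(-0.0))
275 (array([-394.6,   17.4,    4.6]), np.float64(-89.2))
```

View pics/side1.png

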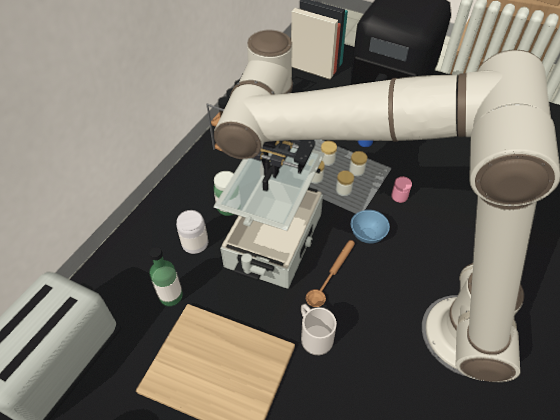

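The lid is up cleanly in the gripper at px (268,185), and the open pot shows below it. I'll carry it to the board.

```bash
python3 -m creep '[[-1,-33,2,0,0,0,-6],[-1,-66,3,0,0,0,-12],[-1,-100,5,0,0,0,-18],[-1,-133,6,0,0,0,-24],[-1,-166,8,0,0,0,-30],[-1,-200,9,0,0,0,-36],[-1,-233,11,0,0,0,-42],[-1,-260,12,0,0,0,-44]]'>/dev/null
python3 -m creep '[[-1,-20,-18,0,0,0,-6],[-1,-40,-36,0,0,0,-12],[-1,-60,-54,0,0,0,-18],[-1,-80,-72,0,0,0,-25],[-1,-100,-90,0,0,0,-32],[-1,-100,-90,0,0,0,-39],[-1,-100,-90,0,0,0,-45],[-1,-100,-90,0,0,0,-45]]'>/dev/null
python3 -m creep '[[-1,0,0,0,0,0,0],[-1,0,0,0,0,0,0]]'>/dev/null
python3 - <<'E'
from h import *
st();print(r.sense()["tcp_pos"], go(508,363,234,275))
E
```

```text
t 15.4 pot [-16.3 394.3] z 459.5 psi 274.7 down [-0.002  0.001 -1.   ] F [ 0.1 -0.  -3.2] w 13.8 gf 30.0 j6 44
[0.50862658 0.36260933 0.45946991] (array([-1.000e-01, -8.000e-01,  2.255e+02]), np.float64(-0.3))
```

```bash
python3 -m creep '[[-1,0,-0.8,30,0,0,0],[-1,0,-0.8,70,0,0,0],[-1,0,-0.8,110,0,0,0],[-1,0,-0.8,150,0,0,0],[-1,0,-0.8,180,0,0,0],[-1,0,-0.8,205,0,0,0],[-1,0,-0.8,215,0,0,0],[-1,0,-0.8,218,0,0,0]]'
python3 -m creep '[[-1,0,0,1,0,0,0],[-1,0,0,2,0,0,0],[-1,0,0,3,0,0,0],[-1,0,0,4,0,0,0],[-1,0,0,5,0,0,0],[-1,0,0,6,0,0,0]]'
python3 - <<'E'
from h import *
st()
E
```

```text
time_s: 16.03
tcp_pos: [0.5084, 0.3629, 0.2403]
ee_rot: [[0.997, 0.082, -0.004], [0.082, -0.997, -0.004], [-0.004, 0.004, -1.0]]
wrist_force: [-1.7, -0.3, -4.2]
gripper_width: 0.155
gripper_force: 30.0
time_s: 16.53
tcp_pos: [0.5087, 0.3638, 0.2375]
ee_rot: [[0.996, 0.084, 0.001], [0.084, -0.996, 0.001], [0.001, -0.001, -1.0]]
wrist_force: [0.0, 0.3, -4.3]
gripper_width: 0.159
gripper_force: 30.0
t 16.5 pot [-16.2 395.5] z 237.5 psi 274.8 down [ 0.001 -0.001 -1.   ] F [ 0.   0.3 -4.3] w 13.8 gf 30.0 j6 44
```

```bash
python3 -m creep '[[-1,0,0,1,0,0,0],[-1,0,0,2,0,0,0],[-1,0,0,3,0,0,0],[-1,0,0,3,0,0,0],[-1,0,0,3,0,0,0]]'
python3 -m creep '[[-1,0,0,1,0,0,0],[-1,0,0,2,0,0,0],[-1,0,0,2,0,0,0],[-1,0,0,2,0,0,0]]'
```

```text
time_s: 16.95
tcp_pos: [0.5087, 0.3638, 0.235]
ee_rot: [[0.996, 0.085, 0.001], [0.085, -0.996, 0.0], [0.001, -0.0, -1.0]]
wrist_force: [-1.9, -1.8, 5.9]
gripper_width: 0.156
gripper_force: 30.0
time_s: 17.28
tcp_pos: [0.5087, 0.3639, 0.235]
ee_rot: [[0.996, 0.085, 0.002], [0.085, -0.996, 0.0], [0.002, -0.0, -1.0]]
wrist_force: [-5.0, -2.6, 13.7]
gripper_width: 0.155
gripper_force: 30.0
```

```bash
python3 -m creep '[[-0.3,0,0,-2,0,0,0],[-0.3,0,0,-2,0,0,0],[-0.3,0,0,-2,0,0,0],[-0.3,0,0,-2,0,0,0],[-0.3,0,0,-40,0,0,0],[-0.3,0,0,-80,0,0,0],[-0.3,0,0,-120,0,0,0],[-0.3,0,0,-170,0,0,0]]'
cat >> h.py <<'E'
def jars(name="top"):
    im,d=vision.capture(name); P,uv=cloud(name,d); save(name+"_l.png",im)
    col=im[uv[:,1],uv[:,0]].astype(int)
    hsv=cv2.cvtColor(im,cv2.COLOR_RGB2HSV)[uv[:,1],uv[:,0]].astype(int)
    ok=(P[:,2]>.04)&(P[:,2]<.11)&(P[:,1]<.1)&(hsv[:,1]>90)&(hsv[:,0]>18)&(hsv[:,0]<35)&(P[:,0]>.3)&(P[:,0]<.75)
    m=np.zeros(im.shape[:2],np.uint8); m[uv[ok][:,1],uv[ok][:,0]]=1
    n,lab=cv2.connectedComponents(m); l=lab[uv[:,1],uv[:,0]]
    for i in range(1,n):
        s=P[(l==i)&ok]
        if len(s)<60: continue
        c,rad=cv2.minEnclosingCircle((s[s[:,2]>np.percentile(s[:,2],90)-.008][:,:2]*1000).astype(np.float32))
        print(name,"jar",len(s),"world",np.round(c,1),"r",round(rad,1),"ztop",round(np.percentile(s[:,2],90)*1000,1),"pot",np.round(w2pot(c),1))
E
python3 - <<'E'
from h import *
st(); jars()
jars("side")
E
```

```text
time_s: 17.95
tcp_pos: [0.5085, 0.3636, 0.3942]
ee_rot: [[0.996, 0.084, -0.001], [0.084, -0.996, -0.001], [-0.001, 0.001, -1.0]]
wrist_force: [0.0, -0.2, 1.0]
gripper_width: 0.35
gripper_force: 0.0
t 17.9 pot [-16.3 395.4] z 394.2 psi 274.8 down [-0.001  0.001 -1.   ] F [ 0.  -0.2  1. ] w 30.4 gf 0.0 j6 44
top jar 218 world [ 720.6 -451.8] r 22.8 ztop 66.3 pot [ 111.2 -437.4]
top jar 314 world [ 567.1 -305. ] r 25.2 ztop 69.0 pot [ -26.5 -275.8]
top jar 321 world [ 564.6 -395. ] r 25.3 ztop 69.3 pot [ -38.1 -365. ]
top jar 320 world [ 466.  -299.2] r 25.1 ztop 68.7 pot [-126.4 -259.7]
top jar 320 world [ 461.2 -395.5] r 25.1 ztop 69.0 pot [-141. -355.]
side jar 159 world [ 560.3 -397.5] r 27.4 ztop 67.9 pot [ -42.6 -367. ]
side jar 166 world [ 457.8 -396.9] r 28.1 ztop 67.8 pot [-144.6 -356. ]
side jar 118 world [ 564.3 -307.9] r 25.1 ztop 68.5 pot [ -29.5 -278.3]
side jar 182 world [ 463.2 -299.4] r 28.1 ztop 67.7 pot [-129.2 -259.5]
```

View pics/top_l.png

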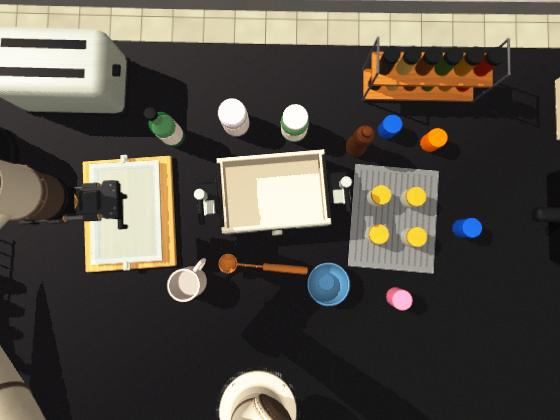

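The lid lies on the board, both levers point forward, and the pot is open and empty. The four jars are undisturbed at px (381,195), (416,197), (379,234) and (417,237).

```bash
python3 -m creep '[[0.6,0,40,-12,0,0,6],[0.6,0,80,-12,0,0,12],[0.6,0,120,-12,0,0,18],[0.6,0,160,-12,0,0,24],[0.6,0,200,-12,0,0,31],[0.6,0,235,-12,0,0,38],[0.6,0,235,-12,0,0,45],[0.6,0,235,-12,0,0,45]]'>/dev/null
python3 -m creep '[[0.6,0,0,0,0,0,6],[0.6,0,0,0,0,0,12],[0.6,0,0,0,0,0,18],[0.6,0,0,0,0,0,24],[0.6,0,0,0,0,0,31],[0.6,0,0,0,0,0,38],[0.6,0,0,0,0,0,44],[0.6,0,0,0,0,0,44]]'>/dev/null
python3 - <<'E'
from h import *
st(); print(go(*pot2w(-127.5,-259.6),405,185.87))
E
```

```text
t 19.4 pot [-20.3 161.5] z 404.8 psi 186.0 down [ 0.  0. -1.] F [-0.3  0.6  0.4] w 69.8 gf 0.0 j6 -25
(array([ 4.209e+02,  1.080e+02, -1.000e-01]), np.float64(0.1))
```

```bash
python3 -m creep '[[0.6,40,10,0,0,0,0],[0.6,80,20,0,0,0,0],[0.6,120,30,0,0,0,0],[0.6,160,40,0,0,0,0],[0.6,200,50,0,0,0,0],[0.6,240,62,0,0,0,0],[0.6,280,72,0,0,0,0],[0.6,320,82,0,0,0,0]]'>/dev/null
python3 -m creep '[[0.6,40,10,0,0,0,0],[0.6,80,20,0,0,0,0],[0.6,101,26,0,0,0,0],[0.6,101,26,0,0,0,0],[0.6,101,26,0,0,0,0]]'>/dev/null
python3 - <<'E'
from h import *
st(); print(go(*pot2w(-127.5,-259.6),213,185.87))
E
```

```text
t 20.5 pot [-128.8 -261.2] z 404.7 psi 185.9 down [-0.001  0.001 -1.   ] F [-0.2  1.1 -0.1] w 69.5 gf 0.0 j6 22
(array([ -1.5,  -1.4, 191.7]), np.float64(0.1))
```

```bash
python3 -m creep '[[0.6,-1.5,-1.4,40,0,0,0],[0.6,-1.5,-1.4,80,0,0,0],[0.6,-1.5,-1.4,120,0,0,0],[0.6,-1.5,-1.4,150,0,0,0],[0.6,-1.5,-1.4,175,0,0,0],[0.6,-1.5,-1.4,192,0,0,0],[0.6,-1.5,-1.4,192,0,0,0],[0.6,-1.5,-1.4,192,0,0,0]]'
python3 -m creep '[[0.3,0,0,0,0,0,0],[0.3,0,0,0,0,0,0],[0.3,0,0,0,0,0,0],[0.2,0,0,0,0,0,0],[0.1,0,0,0,0,0,0],[0,0,0,0,0,0,0],[0,0,0,0,0,0,0],[0,0,0,0,0,0,0]]'
python3 - <<'E'
from h import *
st()
E
```

```text
time_s: 21.13
tcp_pos: [0.4656, -0.2975, 0.213]
ee_rot: [[0.106, -0.994, -0.002], [-0.994, -0.106, 0.0], [-0.0, 0.002, -1.0]]
wrist_force: [0.4, 0.9, 0.4]
gripper_width: 0.799
gripper_force: 0.0
time_s: 21.8
tcp_pos: [0.4649, -0.2987, 0.2141]
ee_rot: [[0.102, -0.995, 0.0], [-0.995, -0.102, -0.0], [0.0, -0.0, -1.0]]
wrist_force: [-1.9, 1.3, 6.4]
gripper_width: 0.568
gripper_force: 30.0
t 21.8 pot [-127.5 -259. ] z 214.1 psi 185.8 down [ 0. -0. -1.] F [-1.9  1.3  6.4] w 49.5 gf 30.0 j6 22
```

```bash
python3 -m creep '[[0,0,0,-15,0,0,0],[0,0,0,-45,0,0,0],[0,0,0,-80,0,0,0],[0,0,0,-120,0,0,0],[0,0,0,-155,0,0,0],[0,0,0,-180,0,0,0],[0,0,0,-192,0,0,0],[0,0,0,-192,0,0,0]]'>/dev/null
python3 -m creep '[[0,-30,-12,0,0,0,0],[0,-65,-27,0,0,0,0],[0,-100,-41,0,0,0,0],[0,-135,-56,0,0,0,0],[0,-170,-70,0,0,0,0],[0,-205,-85,0,0,0,0],[0,-240,-99,0,0,0,0],[0,-275,-113,0,0,0,0]]'>/dev/null
python3 -m creep '[[0,-30,-12,0,0,0,0],[0,-55,-22,0,0,0,0],[0,-68,-28,0,0,0,0],[0,-68,-28,0,0,0,0],[0,-68,-28,0,0,0,0],[0,-68,-28,0,0,0,0]]'>/dev/null
python3 - <<'E'
from h import *
st(); print(go(*pot2w(14,84),241,185.87))
E
```

```text
t 23.6 pot [13.5 83.2] z 404.3 psi 185.8 down [ 0.     0.002 -1.   ] F [ 0.1 -0.6 -1.4] w 49.0 gf 30.0 j6 -16
(array([ -0.8,  -0.9, 163.3]), np.float64(-0.1))
```

```bash
python3 -m creep '[[0,-0.8,-0.9,25,0,0,0],[0,-0.8,-0.9,60,0,0,0],[0,-0.8,-0.9,95,0,0,0],[0,-0.8,-0.9,125,0,0,0],[0,-0.8,-0.9,145,0,0,0],[0,-0.8,-0.9,155,0,0,0],[0,-0.8,-0.9,158,0,0,0],[0,-0.8,-0.9,159,0,0,0]]'
python3 -m creep '[[0,0,0,1,0,0,0],[0,0,0,2,0,0,0],[0,0,0,3,0,0,0],[0,0,0,4,0,0,0],[0,0,0,4,0,0,0],[0,0,0,4,0,0,0]]'
python3 - <<'E'
from h import *
st()
E
```

```text
time_s: 24.3
tcp_pos: [0.5715, 0.0571, 0.2466]
ee_rot: [[0.101, -0.995, 0.0], [-0.995, -0.101, -0.0], [0.0, -0.0, -1.0]]
wrist_force: [-0.3, 0.2, -0.8]
gripper_width: 0.565
gripper_force: 30.0
time_s: 24.8
tcp_pos: [0.5712, 0.0579, 0.2427]
ee_rot: [[0.102, -0.995, 0.0], [-0.995, -0.102, 0.0], [-0.0, -0.001, -1.0]]
wrist_force: [-0.2, -0.0, -1.5]
gripper_width: 0.568
gripper_force: 30.0
t 24.8 pot [14.8 84.9] z 242.7 psi 185.8 down [-0.    -0.001 -1.   ] F [-0.2 -0.  -1.5] w 49.4 gf 30.0 j6 -16
```

```bash
python3 -m creep '[[0,0,0,1,0,0,0],[0,0,0,2,0,0,0],[0,0,0,2,0,0,0],[0,0,0,2,0,0,0]]'
python3 -m creep '[[0,0,0,1,0,0,0],[0,0,0,1,0,0,0],[0,0,0,1,0,0,0]]'
```

```text
time_s: 25.13
tcp_pos: [0.5713, 0.0579, 0.2411]
ee_rot: [[0.102, -0.995, 0.001], [-0.995, -0.102, 0.0], [0.0, -0.001, -1.0]]
wrist_force: [-1.8, 0.6, 4.1]
gripper_width: 0.569
gripper_force: 30.0
time_s: 25.38
tcp_pos: [0.5713, 0.058, 0.241]
ee_rot: [[0.102, -0.995, 0.001], [-0.995, -0.102, -0.0], [0.0, -0.001, -1.0]]
wrist_force: [-3.7, 0.3, 8.6]
gripper_width: 0.568
gripper_force: 30.0
```

```bash
python3 -m creep '[[0.2,0,0,-1,0,0,0],[0.45,0,0,-1,0,0,0],[0.45,0,0,-1,0,0,0],[0.45,0,0,-1,0,0,0],[0.45,0,0,-20,0,0,0],[0.45,0,0,-60,0,0,0],[0.45,0,0,-100,0,0,0],[0.45,0,0,-140,0,0,0]]'>/dev/null
python3 -m creep '[[0.6,0,0,-26,0,0,0],[0.6,0,0,-26,0,0,0]]'>/dev/null
python3 - <<'E'
from h import *
st(); jars(); jars("side"); print(go(*pot2w(-28,-277),405,185.87))
E
```

```text
t 26.2 pot [15.9 84.7] z 412.6 psi 185.9 down [-0.001 -0.014 -1.   ] F [ 1.1 -0.6  0.3] w 67.6 gf 0.0 j6 -16
top jar 314 world [ 567.1 -305.2] r 25.2 ztop 68.9 pot [ -26.5 -275.9]
top jar 320 world [ 565.5 -394.3] r 25.3 ztop 69.0 pot [ -37.1 -364.4]
top jar 315 world [ 461.2 -395. ] r 25.2 ztop 69.3 pot [-141.  -354.4]
side jar 229 world [570.1  55.5] r 25.7 ztop 95.1 pot [13.4 82.6]
(array([361.8,  42.2,   0.7]), np.float64(-0.1))
```

```bash
python3 -m creep '[[0.6,40,5,0,0,0,0],[0.6,80,10,0,0,0,0],[0.6,120,14,0,0,0,0],[0.6,160,19,0,0,0,0],[0.6,200,23,0,0,0,0],[0.6,240,28,0,0,0,0],[0.6,280,33,0,0,0,0],[0.6,320,38,0,0,0,0]]'>/dev/null
python3 -m creep '[[0.6,30,3,0,0,0,0],[0.6,42,5,0,0,0,0],[0.6,42,5,0,0,0,0],[0.6,42,5,0,0,0,0],[0.6,42,5,0,0,0,0]]'>/dev/null
python3 - <<'E'
from h import *
st(); print(go(*pot2w(-28,-277),213,185.87))
E
```

```text
t 27.4 pot [ -28.3 -276.2] z 404.2 psi 185.9 down [-0.001  0.002 -1.   ] F [-0.2  0.2  0.2] w 69.6 gf 0.0 j6 20
(array([  1. ,  -0.7, 191.2]), np.float64(0.0))
```

```bash
python3 - <<'E'
from h import *
z=np.load("top0.npz"); P,_=cloud("top",z["d"])
s=P[(P[:,0]>.6)&(P[:,0]<.8)&(P[:,1]<-.2)&(P[:,1]>-.32)&(P[:,2]>.08)]
print(s.min(0),s.max(0), np.array([w2pot(p*1000) for p in s[:,:2]]).min(0),np.array([w2pot(p*1000) for p in s[:,:2]]).max(0))
E
```

```text
[ 0.60628514 -0.27088766  0.08363326] [ 0.72743048 -0.201478    0.17089192] [  23.08616975 -255.18489041] [ 138.98640145 -177.17529496]
```

```bash
python3 -m creep '[[0.6,1,-0.7,40,0,0,0],[0.6,1,-0.7,80,0,0,0],[0.6,1,-0.7,120,0,0,0],[0.6,1,-0.7,150,0,0,0],[0.6,1,-0.7,175,0,0,0],[0.6,1,-0.7,191,0,0,0],[0.6,1,-0.7,191,0,0,0],[0.6,1,-0.7,191,0,0,0]]'>/dev/null
python3 -m creep '[[0.3,0,0,0,0,0,0],[0.3,0,0,0,0,0,0],[0.3,0,0,0,0,0,0],[0.2,0,0,0,0,0,0],[0.1,0,0,0,0,0,0],[0,0,0,0,0,0,0],[0,0,0,0,0,0,0],[0,0,0,0,0,0,0]]'
python3 - <<'E'
from h import *
st()
E
python3 -m creep '[[0,0,0,-15,0,0,0],[0,0,0,-45,0,0,0],[0,0,0,-80,0,0,0],[0,0,0,-120,0,0,0],[0,0,0,-155,0,0,0],[0,0,0,-180,0,0,0],[0,0,0,-192,0,0,0],[0,0,0,-192,0,0,0]]'
python3 - <<'E'
from h import *
print(go(*pot2w(-14,28),241,185.87))
E
```

```text
time_s: 28.73
tcp_pos: [0.5661, -0.3077, 0.2151]
ee_rot: [[0.102, -0.995, 0.001], [-0.995, -0.102, -0.0], [0.0, -0.001, -1.0]]
wrist_force: [-2.0, 1.2, 4.8]
gripper_width: 0.568
gripper_force: 30.0
t 28.7 pot [ -27.7 -278.3] z 215.1 psi 185.8 down [ 0.    -0.001 -1.   ] F [-2.   1.2  4.8] w 49.4 gf 30.0 j6 20
time_s: 29.4
tcp_pos: [0.5662, -0.3078, 0.41]
ee_rot: [[0.102, -0.995, 0.007], [-0.995, -0.102, -0.002], [0.003, -0.006, -1.0]]
wrist_force: [0.3, 0.0, -1.3]
gripper_width: 0.568
gripper_force: 30.0
(array([-307. ,  -12.4,  168.2]), np.float64(-0.0))
```

```bash
python3 -m creep '[[0,-30,-1,0,0,0,0],[0,-68,-3,0,0,0,0],[0,-106,-4,0,0,0,0],[0,-144,-6,0,0,0,0],[0,-182,-7,0,0,0,0],[0,-220,-9,0,0,0,0],[0,-255,-10,0,0,0,0],[0,-283,-12,0,0,0,0]]'>/dev/null
python3 -m creep '[[0,-18,-1,0,0,0,0],[0,-24,-1,0,0,0,0],[0,-24,-1,0,0,0,0],[0,-24,-1,0,0,0,0],[0,-24,-1,0,0,0,0],[0,-24,-1,0,0,0,0]]'>/dev/null
python3 - <<'E'
from h import *
st(); print(go(*pot2w(-14,28),242,185.87))
E
```

```text
t 30.6 pot [-14.7  27.7] z 405.9 psi 185.7 down [ 0.     0.001 -1.   ] F [-0.2 -0.1 -1.4] w 49.4 gf 30.0 j6 -11
(array([ -0.4,  -0.8, 163.9]), np.float64(-0.1))
```

```bash
python3 -m creep '[[0,-0.4,-0.8,25,0,0,0],[0,-0.4,-0.8,60,0,0,0],[0,-0.4,-0.8,95,0,0,0],[0,-0.4,-0.8,125,0,0,0],[0,-0.4,-0.8,145,0,0,0],[0,-0.4,-0.8,156,0,0,0],[0,-0.4,-0.8,160,0,0,0],[0,-0.4,-0.8,160,0,0,0]]'>/dev/null
python3 -m creep '[[0,0,0,1,0,0,0],[0,0,0,2,0,0,0],[0,0,0,3,0,0,0],[0,0,0,4,0,0,0],[0,0,0,5,0,0,0],[0,0,0,5,0,0,0],[0,0,0,5,0,0,0]]'
python3 -m creep '[[0,0,0,1,0,0,0],[0,0,0,1,0,0,0],[0,0,0,1,0,0,0]]'
```

```text
time_s: 31.82
tcp_pos: [0.5487, -0.0003, 0.2421]
ee_rot: [[0.102, -0.995, 0.001], [-0.995, -0.102, 0.0], [0.0, -0.001, -1.0]]
wrist_force: [-1.2, 0.1, 3.2]
gripper_width: 0.568
gripper_force: 30.0
time_s: 32.07
tcp_pos: [0.5487, -0.0002, 0.242]
ee_rot: [[0.102, -0.995, 0.001], [-0.995, -0.102, -0.0], [0.0, -0.001, -1.0]]
wrist_force: [-3.2, 1.6, 9.3]
gripper_width: 0.564
gripper_force: 30.0
```

```bash
python3 -m creep '[[0.2,0,0,-1,0,0,0],[0.45,0,0,-1,0,0,0],[0.45,0,0,-1,0,0,0],[0.45,0,0,-1,0,0,0],[0.45,0,0,-20,0,0,0],[0.45,0,0,-60,0,0,0],[0.45,0,0,-100,0,0,0],[0.45,0,0,-140,0,0,0]]'>/dev/null
python3 -m creep '[[0.6,0,0,-26,0,0,0],[0.6,0,0,-26,0,0,0]]'>/dev/null
python3 - <<'E'
from h import *
st(); jars(); jars("side"); print(go(*pot2w(-38.5,-365),405,185.87))
E
```

```text
t 32.9 pot [-12.6  29.1] z 413.4 psi 185.9 down [-0.    -0.014 -1.   ] F [ 0.5 -0.5 -0.8] w 67.8 gf 0.0 j6 -11
top jar 322 world [ 564.8 -394.6] r 25.3 ztop 69.1 pot [ -37.8 -364.6]
top jar 63 world [546.4   7.3] r 17.7 ztop 95.8 pot [-15.1  37. ]
top jar 317 world [ 461.  -395.7] r 25.2 ztop 68.6 pot [-141.3 -355.1]
side jar 236 world [546.3   1.8] r 26.0 ztop 94.9 pot [-15.8  31.6]
side jar 230 world [571.2  55.4] r 26.3 ztop 95.2 pot [14.5 82.4]
(array([394.2,  24.2,   1.8]), np.float64(-0.1))
```

```bash
python3 -m creep '[[0.6,40,3,0,0,0,0],[0.6,80,5,0,0,0,0],[0.6,120,7,0,0,0,0],[0.6,160,10,0,0,0,0],[0.6,200,13,0,0,0,0],[0.6,240,15,0,0,0,0],[0.6,280,18,0,0,0,0],[0.6,320,20,0,0,0,0]]'>/dev/null
python3 -m creep '[[0.6,40,3,0,0,0,0],[0.6,74,5,0,0,0,0],[0.6,74,5,0,0,0,0],[0.6,74,5,0,0,0,0],[0.6,74,5,0,0,0,0]]'>/dev/null
python3 - <<'E'
from h import *
st(); print(go(*pot2w(-39,-365),213,185.87))
E
```

```text
t 34.1 pot [ -39.2 -364.6] z 404.0 psi 185.8 down [-0.003  0.003 -1.   ] F [ 0.  -0.1  0.3] w 69.4 gf 0.0 j6 27
(array([  0.8,  -0.8, 191. ]), np.float64(-0.1))
```

```bash
python3 -m creep '[[0.6,0.8,-0.8,40,0,0,0],[0.6,0.8,-0.8,80,0,0,0],[0.6,0.8,-0.8,120,0,0,0],[0.6,0.8,-0.8,150,0,0,0],[0.6,0.8,-0.8,175,0,0,0],[0.6,0.8,-0.8,191,0,0,0],[0.6,0.8,-0.8,191,0,0,0],[0.6,0.8,-0.8,191,0,0,0]]'>/dev/null
python3 -m creep '[[0.3,0,0,0,0,0,0],[0.3,0,0,0,0,0,0],[0.3,0,0,0,0,0,0],[0.2,0,0,0,0,0,0],[0.1,0,0,0,0,0,0],[0,0,0,0,0,0,0],[0,0,0,0,0,0,0],[0,0,0,0,0,0,0]]'>/dev/null
python3 - <<'E'
from h import *
st()
E
python3 -m creep '[[0,0,0,-15,0,0,0],[0,0,0,-45,0,0,0],[0,0,0,-80,0,0,0],[0,0,0,-120,0,0,0],[0,0,0,-155,0,0,0],[0,0,0,-180,0,0,0],[0,0,0,-192,0,0,0],[0,0,0,-192,0,0,0]]'
python3 - <<'E'
from h import *
print(go(*pot2w(14,-28),241,185.87))
E
```

```text
t 35.4 pot [ -38.5 -365.7] z 216.1 psi 185.8 down [ 0.  0. -1.] F [-2.1  0.8  3.7] w 49.2 gf 30.0 j6 27
time_s: 36.08
tcp_pos: [0.5648, -0.3958, 0.4112]
ee_rot: [[0.102, -0.995, 0.007], [-0.995, -0.102, -0.003], [0.004, -0.007, -1.0]]
wrist_force: [0.0, -1.1, -1.6]
gripper_width: 0.569
gripper_force: 30.0
(array([-338.5,  -50.7,  169.2]), np.float64(-0.0))
```

```bash
python3 -m creep '[[0,-30,-4,0,0,0,0],[0,-68,-10,0,0,0,0],[0,-106,-16,0,0,0,0],[0,-144,-22,0,0,0,0],[0,-182,-27,0,0,0,0],[0,-220,-33,0,0,0,0],[0,-258,-39,0,0,0,0],[0,-290,-43,0,0,0,0]]'>/dev/null
python3 -m creep '[[0,-30,-5,0,0,0,0],[0,-48,-8,0,0,0,0],[0,-48,-8,0,0,0,0],[0,-48,-8,0,0,0,0],[0,-48,-8,0,0,0,0],[0,-48,-8,0,0,0,0]]'>/dev/null
python3 - <<'E'
from h import *
st(); print(go(*pot2w(14,-28),243,185.87))
E
```

```text
t 37.2 pot [ 12.8 -28.5] z 406.5 psi 185.8 down [-0.     0.002 -1.   ] F [ 0.  -0.2 -1.5] w 49.4 gf 30.0 j6 -5
(array([ -0.5,  -1.5, 163.5]), np.float64(-0.1))
```

```bash
python3 -m creep '[[0,-0.5,-1.5,25,0,0,0],[0,-0.5,-1.5,60,0,0,0],[0,-0.5,-1.5,95,0,0,0],[0,-0.5,-1.5,125,0,0,0],[0,-0.5,-1.5,145,0,0,0],[0,-0.5,-1.5,156,0,0,0],[0,-0.5,-1.5,159,0,0,0],[0,-0.5,-1.5,159,0,0,0]]'>/dev/null
python3 -m creep '[[0,0,0,1,0,0,0],[0,0,0,2,0,0,0],[0,0,0,3,0,0,0],[0,0,0,4,0,0,0],[0,0,0,5,0,0,0],[0,0,0,5,0,0,0],[0,0,0,5,0,0,0]]'
python3 -m creep '[[0,0,0,1,0,0,0],[0,0,0,1,0,0,0],[0,0,0,1,0,0,0]]'
```

```text
time_s: 38.5
tcp_pos: [0.5824, -0.0535, 0.2435]
ee_rot: [[0.102, -0.995, 0.0], [-0.995, -0.102, 0.0], [-0.0, -0.0, -1.0]]
wrist_force: [-0.3, -0.9, -2.5]
gripper_width: 0.569
gripper_force: 30.0
time_s: 38.75
tcp_pos: [0.5825, -0.0535, 0.2431]
ee_rot: [[0.102, -0.995, 0.001], [-0.995, -0.102, -0.0], [0.0, -0.001, -1.0]]
wrist_force: [-1.0, 1.3, 4.9]
gripper_width: 0.568
gripper_force: 30.0
```

Seated. I'll release, rise and check for the last jar.

```bash
python3 -m creep '[[0.2,0,0,-1,0,0,0],[0.45,0,0,-1,0,0,0],[0.45,0,0,-1,0,0,0],[0.45,0,0,-1,0,0,0],[0.45,0,0,-20,0,0,0],[0.45,0,0,-60,0,0,0],[0.45,0,0,-100,0,0,0],[0.45,0,0,-140,0,0,0]]'>/dev/null
python3 -m creep '[[0.6,0,0,-24,0,0,0],[0.6,0,0,-24,0,0,0]]'>/dev/null
python3 - <<'E'
from h import *
st(); jars(); jars("side"); print(go(*pot2w(-142.5,-355),405,185.87))
E
```

```text
t 39.6 pot [ 15.5 -27.4] z 413.6 psi 185.9 down [ 0.001 -0.014 -1.   ] F [0.2 0.1 0.8] w 67.4 gf 0.0 j6 -5
top jar 322 world [572.6  56.6] r 24.9 ztop 95.7 pot [16.  83.4]
top jar 117 world [588.2 -54.9] r 23.6 ztop 95.8 pot [ 20.1 -29.1]
top jar 253 world [550.    1.6] r 25.1 ztop 95.7 pot [-12.1  31. ]
top jar 309 world [ 461.5 -395.2] r 25.3 ztop 69.2 pot [-140.8 -354.7]
side jar 166 world [ 460.5 -397.7] r 28.9 ztop 68.1 pot [-141.9 -357.1]
side jar 218 world [583.8 -52.3] r 27.1 ztop 94.8 pot [ 16.  -26.1]
side jar 236 world [5.474e+02 1.000e-01] r 27.2 ztop 95.0 pot [-14.9  29.7]
side jar 228 world [570.2  56.3] r 25.8 ztop 95.6 pot [13.6 83.3]
(array([328. , 156.5,   1.7]), np.float64(-0.1))
```

```bash
python3 -m creep '[[0.6,35,17,0,0,0,0],[0.6,70,34,0,0,0,0],[0.6,105,50,0,0,0,0],[0.6,140,67,0,0,0,0],[0.6,175,84,0,0,0,0],[0.6,210,101,0,0,0,0],[0.6,245,117,0,0,0,0],[0.6,280,134,0,0,0,0]]'>/dev/null
python3 -m creep '[[0.6,30,14,0,0,0,0],[0.6,48,23,0,0,0,0],[0.6,48,23,0,0,0,0],[0.6,48,23,0,0,0,0],[0.6,48,23,0,0,0,0]]'>/dev/null
python3 - <<'E'
from h import *
st(); print(go(*pot2w(-142,-355.5),213,185.87))
E
```

```text
t 40.8 pot [-142.7 -354.6] z 404.8 psi 185.8 down [-0.002  0.002 -1.   ] F [0.5 0.7 0.6] w 69.5 gf 0.0 j6 31
(array([  1.3,  -1.1, 191.8]), np.float64(-0.0))
```

```bash
python3 -m creep '[[0.6,1.3,-1.1,40,0,0,0],[0.6,1.3,-1.1,80,0,0,0],[0.6,1.3,-1.1,120,0,0,0],[0.6,1.3,-1.1,150,0,0,0],[0.6,1.3,-1.1,175,0,0,0],[0.6,1.3,-1.1,191,0,0,0],[0.6,1.3,-1.1,191,0,0,0],[0.6,1.3,-1.1,191,0,0,0]]'>/dev/null
python3 -m creep '[[0.3,0,0,0,0,0,0],[0.3,0,0,0,0,0,0],[0.3,0,0,0,0,0,0],[0.2,0,0,0,0,0,0],[0.1,0,0,0,0,0,0],[0,0,0,0,0,0,0],[0,0,0,0,0,0,0],[0,0,0,0,0,0,0]]'>/dev/null
python3 - <<'E'
from h import *
st()
E
python3 -m creep '[[0,0,0,-15,0,0,0],[0,0,0,-45,0,0,0],[0,0,0,-80,0,0,0],[0,0,0,-120,0,0,0],[0,0,0,-155,0,0,0],[0,0,0,-180,0,0,0],[0,0,0,-192,0,0,0],[0,0,0,-192,0,0,0]]'
python3 - <<'E'
from h import *
print(go(*pot2w(-14,-84),241,185.87))
E
```

```text
t 42.1 pot [-141.9 -356.4] z 216.1 psi 185.8 down [ 0.  0. -1.] F [-2.2  1.2  6.3] w 49.5 gf 30.0 j6 31
time_s: 42.77
tcp_pos: [0.4611, -0.3972, 0.4108]
ee_rot: [[0.102, -0.995, 0.007], [-0.995, -0.102, -0.004], [0.004, -0.006, -1.0]]
wrist_force: [-0.2, 0.0, -2.9]
gripper_width: 0.567
gripper_force: 30.0
(array([-273.4, -126.1,  169.4]), np.float64(-0.0))
```

```bash
python3 -m creep '[[0,-26,-12,0,0,0,0],[0,-60,-28,0,0,0,0],[0,-95,-44,0,0,0,0],[0,-130,-60,0,0,0,0],[0,-165,-76,0,0,0,0],[0,-200,-92,0,0,0,0],[0,-230,-106,0,0,0,0],[0,-255,-118,0,0,0,0]]'>/dev/null
python3 -m creep '[[0,-18,-8,0,0,0,0],[0,-18,-8,0,0,0,0],[0,-18,-8,0,0,0,0],[0,-18,-8,0,0,0,0],[0,-18,-8,0,0,0,0]]'>/dev/null
python3 - <<'E'
from h import *
st(); print(go(*pot2w(-14,-84),243,185.87))
E
```

```text
t 43.9 pot [-15.9 -84.2] z 406.4 psi 185.8 down [-0.     0.002 -1.   ] F [-0.4  0.  -1.9] w 49.1 gf 30.0 j6 1
(array([-1.000e-01, -2.200e+00,  1.634e+02]), np.float64(-0.1))
```

```bash
python3 -m creep '[[0,0,-2,25,0,0,0],[0,0,-2,60,0,0,0],[0,0,-2,95,0,0,0],[0,0,-2,125,0,0,0],[0,0,-2,145,0,0,0],[0,0,-2,156,0,0,0],[0,0,-2,159,0,0,0],[0,0,-2,159,0,0,0]]'>/dev/null
python3 -m creep '[[0,0,0,1,0,0,0],[0,0,0,2,0,0,0],[0,0,0,3,0,0,0],[0,0,0,4,0,0,0],[0,0,0,5,0,0,0],[0,0,0,5,0,0,0],[0,0,0,5,0,0,0]]'
python3 -m creep '[[0,0,0,1,0,0,0],[0,0,0,1,0,0,0],[0,0,0,1,0,0,0]]'
```

```text
time_s: 45.1
tcp_pos: [0.5603, -0.1123, 0.2435]
ee_rot: [[0.102, -0.995, 0.0], [-0.995, -0.102, 0.0], [0.0, -0.0, -1.0]]
wrist_force: [0.3, 0.5, -1.4]
gripper_width: 0.571
gripper_force: 30.0
time_s: 45.35
tcp_pos: [0.5605, -0.1123, 0.2431]
ee_rot: [[0.102, -0.995, 0.001], [-0.995, -0.102, -0.0], [0.0, -0.001, -1.0]]
wrist_force: [-1.3, 1.0, 4.1]
gripper_width: 0.566
gripper_force: 30.0
```

```bash
python3 -m creep '[[0.2,0,0,-1,0,0,0],[0.45,0,0,-1,0,0,0],[0.45,0,0,-1,0,0,0],[0.45,0,0,-1,0,0,0],[0.45,0,0,-20,0,0,0],[0.45,0,0,-60,0,0,0],[0.45,0,0,-100,0,0,0],[0.45,0,0,-140,0,0,0]]'>/dev/null
python3 -m creep '[[0.2,-20,0,-24,0,0,0],[0.2,-60,0,-24,0,0,0],[-0.2,-100,0,-24,0,0,-6],[-0.2,-140,0,-24,0,0,-12],[-0.2,-180,0,-24,0,0,-18],[-0.2,-220,0,-24,0,0,-24],[-0.2,-260,0,-24,0,0,-31],[-0.2,-300,0,-24,0,0,-38]]'>/dev/null
python3 - <<'E'
from h import *
st(); print(go(508.7,363.9,405,274.8))
E
```

```text
t 46.7 pot [-13.7 218.5] z 406.5 psi 224.2 down [ 0. -0. -1.] F [ 0.6 -0.4 -0.3] w 35.2 gf 0.0 j6 8
(array([-140.5, -107.9,    1.6]), np.float64(-50.6))
```

```bash
python3 -m creep '[[-0.2,-28,-22,0,0,0,-7],[-0.2,-56,-44,0,0,0,-14],[-0.2,-84,-66,0,0,0,-21],[-0.2,-112,-88,0,0,0,-28],[-0.2,-140,-108,0,0,0,-35],[-0.2,-140,-108,0,0,0,-42],[-0.2,-140,-108,0,0,0,-49],[-0.2,-140,-108,0,0,0,-50.6]]'>/dev/null
python3 - <<'E'
from h import *
jars(); jars("side")
im,d=vision.capture("top");save("top3.png",im); st(); print(go(508.7,363.9,235,274.8))
E
```

```text
top jar 240 world [ 720.6 -452.8] r 23.2 ztop 66.3 pot [ 111.2 -438.5]
top jar 317 world [583.5 -53.2] r 24.7 ztop 96.1 pot [ 15.6 -26.9]
top jar 319 world [572.9  56.4] r 25.2 ztop 95.8 pot [16.3 83.2]
top jar 313 world [ 561.4 -111.5] r 25.0 ztop 95.9 pot [-12.3 -82.6]
top jar 318 world [549.8   1.6] r 25.0 ztop 95.7 pot [-12.3  31. ]
side jar 216 world [ 560.1 -111.2] r 27.8 ztop 95.4 pot [-13.6 -82.3]
side jar 220 world [581.5 -53.8] r 26.1 ztop 95.1 pot [ 13.6 -27.3]
side jar 238 world [5.466e+02 4.000e-01] r 26.7 ztop 95.0 pot [-15.6  30.1]
side jar 230 world [569.9  55.4] r 25.9 ztop 95.2 pot [13.2 82.5]
t 47.5 pot [-14.2 393.5] z 406.1 psi 274.4 down [-0.  0. -1.] F [ 0.3  0.3 -0.5] w 34.8 gf 0.0 j6 44
(array([ -1.9,  -2.1, 171.1]), np.float64(-0.4))
```

View pics/top3.png

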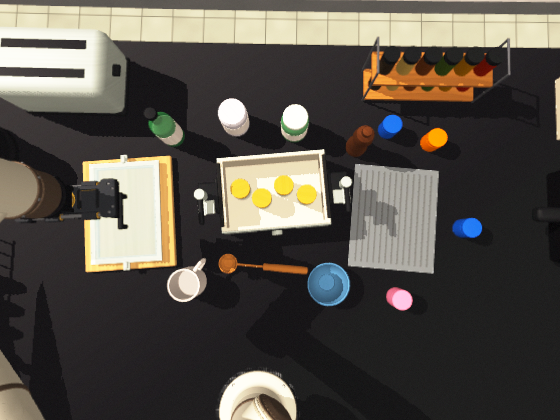

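All four jars stand upright in the pot at px (241,188), (262,198), (284,185) and (307,194), and the mat is empty. Now I'll pick up the lid.

```bash
python3 -m creep '[[-0.2,-1.9,-2.1,30,0,0,0],[-0.2,-1.9,-2.1,70,0,0,0],[-0.2,-1.9,-2.1,110,0,0,0],[-0.2,-1.9,-2.1,150,0,0,0],[-0.2,-1.9,-2.1,171,0,0,0],[-0.2,-1.9,-2.1,171,0,0,0],[-1,-1.9,-2.1,171,0,0,0],[-1,-1.9,-2.1,171,0,0,0]]'>/dev/null
python3 -m creep '[[-1,0,0,0,0,0,0],[-1,0,0,0,0,0,0],[-1,0,0,0,0,0,0],[-1,0,0,0,0,0,0],[-1,0,0,0,0,0,0]]'>/dev/null
python3 - <<'E'
from h import *
st(); print(r.sense()["tcp_pos"])
E
python3 -m creep '[[-1,0,0,-10,0,0,0],[-1,0,0,-40,0,0,0],[-1,0,0,-80,0,0,0],[-1,0,0,-120,0,0,0],[-1,0,0,-160,0,0,0],[-1,0,0,-200,0,0,0],[-1,0,0,-225,0,0,0],[-1,0,0,-225,0,0,0]]'>/dev/null
python3 -m creep '[[-1,0,25,0,0,0,6],[-1,0,55,0,0,0,12],[-1,0,85,0,0,0,18],[-1,0,115,0,0,0,24],[-1,0,145,0,0,0,30],[-1,0,175,0,0,0,36],[-1,0,200,0,0,0,42],[-1,0,210,0,0,0,45]]'>/dev/null
python3 - <<'E'
from h import *
st(); print(go(*pot2w(0,0),460,185.87))
E
```

```text
t 48.6 pot [-15.6 395.8] z 237.7 psi 274.5 down [ 0.003 -0.002 -1.   ] F [-0.7 -0.3  6.5] w 13.4 gf 30.0 j6 44
[0.50921214 0.36414174 0.23772845]
t 49.9 pot [-22.5 182.7] z 458.6 psi 229.0 down [-0.002  0.004 -1.   ] F [-0.8 -0.1 -3.5] w 13.8 gf 30.0 j6 16
(array([148.7, 108.5,  -1.3]), np.float64(43.1))
```

```bash
python3 -m creep '[[-1,25,18,0,0,0,6],[-1,50,36,0,0,0,12],[-1,75,54,0,0,0,18],[-1,100,72,0,0,0,24],[-1,125,90,0,0,0,30],[-1,140,103,0,0,0,36],[-1,149,108,0,0,0,42],[-1,149,108,0,0,0,43.1]]'>/dev/null
python3 -m creep '[[-1,0,0,0,0,0,0],[-1,0,0,0,0,0,0],[-1,0,0,0,0,0,0],[-1,0,0,0,0,0,0]]'>/dev/null
python3 - <<'E'
from h import *
st(); print(go(*pot2w(0.6,-0.3),345,185.87))
E
```

```text
t 50.9 pot [3.  4.1] z 460.2 psi 186.5 down [-0.  0. -1.] F [ 0.2 -0.2 -3.8] w 13.6 gf 30.0 j6 -7
(array([  4.4,   2.4, 115.2]), np.float64(0.6))
```

```bash
python3 -m creep '[[-1,4.4,2.4,0,0,0,0.6],[-1,4.4,2.4,30,0,0,0.6],[-1,4.4,2.4,60,0,0,0.6],[-1,4.4,2.4,85,0,0,0.6],[-1,4.4,2.4,105,0,0,0.6],[-1,4.4,2.4,115,0,0,0.6],[-1,4.4,2.4,115,0,0,0.6],[-1,4.4,2.4,115,0,0,0.6]]'>/dev/null
python3 -m creep '[[-1,0,0,0,0,0,0],[-1,0,0,0,0,0,0],[-1,0,0,0,0,0,0]]'>/dev/null
python3 - <<'E'
from h import *
st(); print(go(*pot2w(0.6,-0.3),326,185.87))
E
```

```text
t 51.8 pot [ 1.  -1.2] z 346.9 psi 185.7 down [-0.    -0.003 -1.   ] F [ 0.7  0.4 -3.7] w 13.4 gf 30.0 j6 -8
(array([-0.9,  0.5, 20.9]), np.float64(-0.1))
```

```bash
python3 -m creep '[[-1,-0.8,0.4,3,0,0,-0.1],[-1,-0.8,0.4,6,0,0,-0.1],[-1,-0.8,0.4,9,0,0,-0.1],[-1,-0.8,0.4,12,0,0,-0.1],[-1,-0.8,0.4,14,0,0,-0.1],[-1,-0.8,0.4,16,0,0,-0.1],[-1,-0.8,0.4,16,0,0,-0.1]]'
python3 -m creep '[[-1,0,0,1,0,0,0],[-1,0,0,2,0,0,0],[-1,0,0,3,0,0,0],[-1,0,0,3,0,0,0],[-1,0,0,3,0,0,0]]'
python3 - <<'E'
from h import *
st()
E
```

```text
time_s: 52.42
tcp_pos: [0.5655, -0.0284, 0.3287]
ee_rot: [[0.101, -0.995, -0.001], [-0.995, -0.101, -0.0], [0.0, 0.001, -1.0]]
wrist_force: [-0.1, -0.6, -3.5]
gripper_width: 0.156
gripper_force: 30.0
time_s: 52.83
tcp_pos: [0.5656, -0.0284, 0.3264]
ee_rot: [[0.102, -0.995, -0.0], [-0.995, -0.102, -0.0], [0.0, 0.0, -1.0]]
wrist_force: [-0.8, 0.5, -4.3]
gripper_width: 0.162
gripper_force: 30.0
t 52.8 pot [ 0.3 -0.4] z 326.4 psi 185.8 down [ 0.  0. -1.] F [-0.8  0.5 -4.3] w 14.1 gf 30.0 j6 -8
```

```bash
python3 -m creep '[[-1,0,0,1,0,0,0],[-1,0,0,2,0,0,0],[-1,0,0,2,0,0,0],[-1,0,0,2,0,0,0]]'
python3 -m creep '[[-1,0,0,1,0,0,0],[-1,0,0,1,0,0,0],[-1,0,0,1,0,0,0]]'
```

```text
time_s: 53.17
tcp_pos: [0.5656, -0.0284, 0.3252]
ee_rot: [[0.102, -0.995, 0.001], [-0.995, -0.102, -0.0], [0.0, -0.001, -1.0]]
wrist_force: [-2.0, 1.4, 1.4]
gripper_width: 0.154
gripper_force: 30.0
time_s: 53.42
tcp_pos: [0.5656, -0.0283, 0.3243]
ee_rot: [[0.102, -0.995, 0.001], [-0.995, -0.102, -0.0], [0.0, -0.001, -1.0]]
wrist_force: [-3.1, -0.3, 5.3]
gripper_width: 0.155
gripper_force: 30.0
```

```bash
python3 -m creep '[[-0.2,0,0,-2,0,0,0],[-0.2,0,0,-2,0,0,0],[-0.2,0,0,-2,0,0,0],[-0.2,0,0,-2,0,0,0],[-0.2,0,0,-30,0,0,0],[-0.2,0,0,-60,0,0,0],[-0.2,0,0,-80,0,0,0],[-0.2,0,0,-80,0,0,0]]'>/dev/null
python3 -m creep '[[-0.2,22,7,0,0,0,-6],[-0.2,44,14,0,0,0,-12],[-0.2,66,22,0,0,0,-18],[-0.2,88,30,0,0,0,-24],[-0.2,110,37,0,0,0,-31],[-0.2,132,45,0,0,0,-38],[-0.2,154,52,0,0,0,-45],[-0.2,174,58,0,0,0,-50]]'>/dev/null
python3 - <<'E'
from h import *
st(); print(go(*pot2w(-58,-174),405,275.87))
im,d=vision.capture("side"); save("side3.png",im)
P,uv=cloud("side",d); q=np.array([w2pot(p*1000) for p in P[:,:2]])
for y0,y1 in((-125,-100),(-60,-30),(30,60),(100,125)):
    for x0,x1 in((-80,-40),(40,80)):
        s=P[(q[:,0]>x0)&(q[:,0]<x1)&(q[:,1]>y0)&(q[:,1]<y1)&(P[:,2]>.1)&(P[:,2]<.14)]; print(y0,x0,len(s),np.median(s[:,2]) if len(s) else None)
E
```

```text
t 54.8 pot [ -58.4 -175.5] z 402.6 psi 236.1 down [-0.001  0.    -1.   ] F [ 1.   0.3 -0.6] w 34.7 gf 0.0 j6 61
(array([-0.6, -1.5, -2.4]), np.float64(-39.7))
-125 -80 100 0.12252652294744315
-125 40 92 0.12258115414935344
-60 -80 122 0.12204538264733422
-60 40 115 0.12203942594472106
30 -80 144 0.12223852989962447
30 40 136 0.12247654583245726
100 -80 127 0.12244463869982947
100 40 121 0.12247420891460004
```

View pics/side3.png

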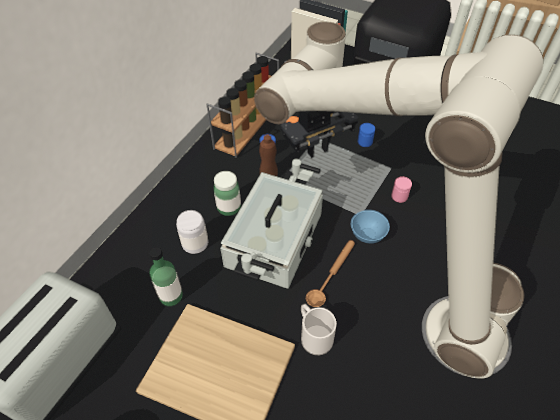

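The lid sits level on the seal at px (275,222), with the jars visible through the glass and both levers open. Now the right latch.

```bash
python3 -m creep '[[-0.2,-0.6,-1.5,0,0,0,-7],[-0.2,-0.6,-1.5,0,0,0,-14],[-0.2,-0.6,-1.5,0,0,0,-21],[-0.2,-0.6,-1.5,0,0,0,-28],[-0.2,-0.6,-1.5,0,0,0,-35],[-0.2,-0.6,-1.5,0,0,0,-39.7],[-0.2,-0.6,-1.5,0,0,0,-39.7]]'>/dev/null
python3 -m creep '[[-0.2,0,0,40,0,0,0],[-0.2,0,0,76,0,0,0],[-0.2,0,0,76,0,0,0],[-0.2,0,0,76,0,0,0],[-1,0,0,76,0,0,0],[-1,0,0,76,0,0,0],[-1,0,0,76,0,0,0],[-1,0,0,76,0,0,0]]'>/dev/null
python3 -m creep '[[-1,0,0,0,0,0,0],[-1,0,0,0,0,0,0],[-1,0,0,0,0,0,0],[-1,0,0,0,0,0,0]]'>/dev/null
python3 - <<'E'
from h import *
st()
E
```

```text
t 56.4 pot [ -57.  -173.4] z 328.8 psi 275.5 down [ 0.002  0.002 -1.   ] F [-1.1 -3.5  5.4] w 11.7 gf 29.9 j6 100
```

```bash
python3 -m creep '[[-1,0.3,-6,0,0,0,6],[-1,1.2,-11.9,0,0,0,12],[-1,2.8,-17.6,0,0,0,18],[-1,4.9,-23.2,0,0,0,24],[-1,7.6,-28.5,0,0,0,30],[-1,10.9,-33.5,0,0,0,36],[-1,14.6,-38.1,0,0,0,42],[-1,18.9,-42.4,0,0,0,48]]'
python3 -m creep '[[-1,0.3,-6,0,0,0,6],[-1,1.2,-11.9,0,0,0,12],[-1,2.8,-17.6,0,0,0,18],[-1,4.9,-23.2,0,0,0,24],[-1,7.6,-28.5,0,0,0,30],[-1,10.9,-33.5,0,0,0,36],[-1,14.6,-38.1,0,0,0,42],[-1,14.6,-38.1,0,0,0,42]]'
python3 - <<'E'
from h import *
st()
E
```

```text
time_s: 57.05
tcp_pos: [0.5415, -0.1622, 0.3288]
ee_rot: [[0.735, -0.678, 0.004], [-0.678, -0.735, -0.002], [0.004, -0.001, -1.0]]
wrist_force: [2.2, -5.9, 3.9]
gripper_width: 0.137
gripper_force: 29.9
time_s: 57.72
tcp_pos: [0.5779, -0.1442, 0.3289]
ee_rot: [[0.096, -0.995, 0.001], [-0.995, -0.096, -0.003], [0.003, -0.0, -1.0]]
wrist_force: [-1.3, -5.6, 6.1]
gripper_width: 0.137
gripper_force: 30.1
t 57.7 pot [   0.8 -116.9] z 328.9 psi 185.5 down [ 0.003 -0.    -1.   ] F [-1.3 -5.6  6.1] w 11.9 gf 30.1 j6 4
```

```bash
python3 -m creep '[[-1,0,-1.5,0,0,0,0],[-1,0,-3,0,0,0,1],[-1,0,-3,0,0,0,1],[-1,0,-3,0,0,0,1]]'
python3 -m creep '[[-1,0,-1.5,0,0,0,0],[-1,0,-1.5,0,0,0,0],[-1,0,-1.5,0,0,0,0]]'
python3 - <<'E'
from h import *
st()
E
```

```text
time_s: 58.05
tcp_pos: [0.579, -0.1443, 0.3288]
ee_rot: [[0.082, -0.997, -0.004], [-0.997, -0.082, -0.003], [0.003, 0.005, -1.0]]
wrist_force: [-5.3, -5.0, 9.1]
gripper_width: 0.135
gripper_force: 30.4
time_s: 58.3
tcp_pos: [0.5796, -0.1443, 0.3288]
ee_rot: [[0.081, -0.997, -0.008], [-0.997, -0.081, -0.003], [0.002, 0.008, -1.0]]
wrist_force: [-8.3, -5.2, 10.8]
gripper_width: 0.132
gripper_force: 30.4
t 58.3 pot [   2.4 -117.1] z 328.8 psi 184.7 down [ 0.002  0.008 -1.   ] F [-8.3 -5.2 10.8] w 11.5 gf 30.4 j6 3
```

```bash
python3 -m creep '[[-0.2,0,1,0,0,0,0],[-0.2,0,1,0,0,0,0],[-0.2,0,1,0,0,0,0],[-0.2,0,1,0,0,0,0],[-0.2,0,1,-40,0,0,0],[-0.2,0,1,-76,0,0,0],[-0.2,0,1,-76,0,0,0]]'>/dev/null
python3 - <<'E'
from h import *
st(); print(go(*pot2w(-58,174),405,95.87))
E
```

```text
t 58.9 pot [   5.4 -116.4] z 411.3 psi 184.6 down [ 0.004 -0.014 -1.   ] F [ 0.8 -0.1  1.1] w 34.2 gf 0.0 j6 3
(array([-289. ,   69.6,    4.1]), np.float64(88.8))
```

```bash
python3 -m creep '[[-0.2,-35,8,0,0,0,6],[-0.2,-70,17,0,0,0,12],[-0.2,-105,25,0,0,0,18],[-0.2,-140,34,0,0,0,24],[-0.2,-175,42,0,0,0,30],[-0.2,-210,50,0,0,0,36],[-0.2,-245,59,0,0,0,42],[-0.2,-275,66,0,0,0,48]]'>/dev/null
python3 - <<'E'
from h import *
st(); print(go(*pot2w(-58,174),405,95.87))
E
```

```text
t 59.5 pot [-56.8 162.6] z 403.2 psi 136.3 down [-0.001  0.001 -1.   ] F [0.3 0.8 0. ] w 35.0 gf 0.0 j6 -77
(array([-6.5,  9.5, -1.8]), np.float64(40.4))
```

```bash
python3 -m creep '[[-0.2,-6.5,9.5,0,0,0,7],[-0.2,-6.5,9.5,0,0,0,14],[-0.2,-6.5,9.5,0,0,0,21],[-0.2,-6.5,9.5,0,0,0,28],[-0.2,-6.5,9.5,0,0,0,35],[-0.2,-6.5,9.5,0,0,0,40.4],[-0.2,-6.5,9.5,0,0,0,40.4],[-0.2,-6.5,9.5,0,0,0,40.4]]'>/dev/null
python3 - <<'E'
from h import *
st(); print(go(*pot2w(-58,174),325,95.87))
E
```

```text
t 60.2 pot [-57.2 172. ] z 403.1 psi 96.3 down [ 0.  0. -1.] F [ 1.1 -0.4  0.9] w 34.8 gf 0.0 j6 -118
(array([ 0.7,  2. , 78.1]), np.float64(0.4))
```

```bash
python3 -m creep '[[-0.2,0.7,2,40,0,0,0],[-0.2,0.7,2,79,0,0,0],[-0.2,0.7,2,79,0,0,0],[-0.2,0.7,2,79,0,0,0],[-1,0.7,2,79,0,0,0],[-1,0.7,2,79,0,0,0],[-1,0.7,2,79,0,0,0],[-1,0.7,2,79,0,0,0]]'>/dev/null
python3 -m creep '[[-1,0,0,0,0,0,0],[-1,0,0,0,0,0,0],[-1,0,0,0,0,0,0],[-1,0,0,0,0,0,0]]'>/dev/null
python3 - <<'E'
from h import *
st()
E
python3 -m creep '[[-1,-0.3,-6,0,0,0,-6],[-1,-1.2,-11.9,0,0,0,-12],[-1,-2.8,-17.6,0,0,0,-18],[-1,-4.9,-23.2,0,0,0,-24],[-1,-7.6,-28.5,0,0,0,-30],[-1,-10.9,-33.5,0,0,0,-36],[-1,-14.6,-38.1,0,0,0,-42],[-1,-18.9,-42.4,0,0,0,-48]]'
python3 -m creep '[[-1,-0.3,-6,0,0,0,-6],[-1,-1.2,-11.9,0,0,0,-12],[-1,-2.8,-17.6,0,0,0,-18],[-1,-4.9,-23.2,0,0,0,-24],[-1,-7.6,-28.5,0,0,0,-30],[-1,-10.9,-33.5,0,0,0,-36],[-1,-14.6,-38.1,0,0,0,-42],[-1,-14.6,-38.1,0,0,0,-42]]'
python3 -m creep '[[-1,0,-1.5,0,0,0,0],[-1,0,-3,0,0,0,-1],[-1,0,-4,0,0,0,-1],[-1,0,-4,0,0,0,-1],[-1,0,-4,0,0,0,-1]]'
python3 - <<'E'
from h import *
st()
E
```

```text
t 61.2 pot [-57.6 173.1] z 325.9 psi 96.2 down [-0.002 -0.001 -1.   ] F [ 1.4 -5.7  4. ] w 11.8 gf 30.0 j6 -118
time_s: 61.88
tcp_pos: [0.5134, 0.0979, 0.3259]
ee_rot: [[-0.582, -0.813, 0.001], [-0.813, 0.582, -0.001], [-0.0, -0.001, -1.0]]
wrist_force: [-0.8, -3.7, 5.6]
gripper_width: 0.134
gripper_force: 30.0
time_s: 62.55
tcp_pos: [0.5534, 0.0874, 0.3261]
ee_rot: [[0.11, -0.994, 0.001], [-0.994, -0.11, -0.002], [0.002, -0.001, -1.0]]
wrist_force: [1.3, -6.3, 4.9]
gripper_width: 0.134
gripper_force: 30.0
time_s: 62.97
tcp_pos: [0.5548, 0.0875, 0.3259]
ee_rot: [[0.123, -0.992, -0.006], [-0.992, -0.123, -0.003], [0.002, 0.006, -1.0]]
wrist_force: [-7.7, -3.7, 10.9]
gripper_width: 0.139
gripper_force: 30.1
t 63.0 pot [  1.5 115.9] z 325.9 psi 187.0 down [ 0.002  0.006 -1.   ] F [-7.7 -3.7 10.9] w 12.1 gf 30.1 j6 -18
```

```bash
python3 -m creep '[[-0.2,0,1,0,0,0,0],[-0.2,0,1,0,0,0,0],[-0.2,0,1,0,0,0,0],[-0.2,0,1,0,0,0,0],[-0.2,0,1,-40,0,0,0],[-0.2,0,1,-80,0,0,0],[-0.2,0,1,-80,0,0,0]]'>/dev/null
python3 -m creep '[[0,-40,0,0,0,0,0],[0,-80,0,0,0,0,0],[0,-120,0,0,0,0,0],[0,-160,0,0,0,0,0],[0,-200,0,0,0,0,0],[0,-240,0,0,0,0,0],[0,-280,0,0,0,0,0],[0,-280,0,0,0,0,0]]'>/dev/null
python3 - <<'E'
from h import *
st()
for n in("top","side"):
    im,d=vision.capture(n); save(n+"4.png",im)
    P,uv=cloud(n,d); q=np.array([w2pot(p*1000) for p in P[:,:2]])
    for y0,y1 in((-125,-100),(-60,-30),(30,60),(100,125)):
        print(y0,[round(float(np.median(P[(q[:,0]>x0)&(q[:,0]<x1)&(q[:,1]>y0)&(q[:,1]<y1)&(P[:,2]>.1)&(P[:,2]<.14)][:,2]))*1000,1) if 0 else np.round(1000*np.median(P[(q[:,0]>x0)&(q[:,0]<x1)&(q[:,1]>y0)&(q[:,1]<y1)&(P[:,2]>.1)&(P[:,2]<.14)][:,2]),1) for x0,x1 in((-80,-40),(40,80))])
    for s in(1,-1):
        m=(q[:,1]*s>85)&(q[:,1]*s<160)&(abs(q[:,0])<70)&(P[:,2]>.153)&(P[:,2]<.17)
        l=q[m]; a=np.polyfit(l[:,1],l[:,0],1) if len(l)>5 else None; print("lever",s,len(l),a)
E
```

```text
t 64.2 pot [ -4.3 403.4] z 403.0 psi 187.5 down [-0.002 -0.001 -1.   ] F [ 1.  -1.7 -0.5] w 43.7 gf 0.0 j6 -43
-125 [np.float64(118.7), np.float64(118.9)]
-60 [np.float64(118.8), np.float64(118.9)]
30 [np.float64(118.8), np.float64(118.9)]
100 [np.float64(118.6), np.float64(118.8)]
lever 1 123 [-0.00972863  2.34856032]
lever -1 122 [-0.00949942  0.08226926]
-125 [np.float64(117.2), np.float64(117.8)]
-60 [np.float64(117.3), np.float64(117.7)]
30 [np.float64(117.9), np.float64(117.9)]
100 [np.float64(117.9), np.float64(117.4)]
lever 1 84 [-0.01247298 -0.38690276]
lever -1 57 [-0.00793704 -3.071643  ]
```

View pics/top4.png

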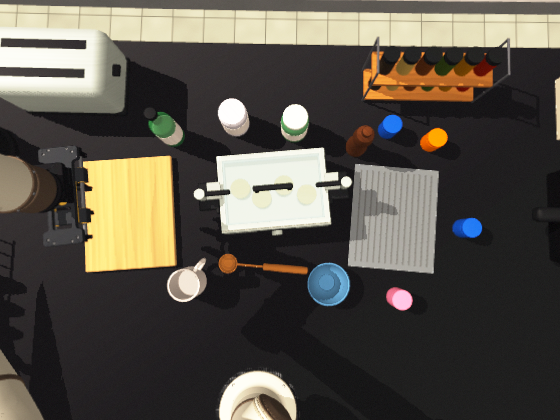

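The lid is drawn down level at 119 mm (tight). Both levers lie across its ears at px (208,193) and (335,183), and everything else is where it stood.

```bash
python3 -c "
from station import r
print(r.finish_job())"
```

```text
the job is handed in; nothing more can be done
None
```

The job is handed in: all four jars stand upright in the pot, the lid is drawn down tight at both ends and both latches are home; the verdict was not shown.

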